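Nest the dosing beaker in the hopper

TASK

Take the tall tapered steel beaker out of the draining rack, stand it upright on the black rubber mat and let go of it. Then pick it up again, lower it (do not drop it) base first into the conical steel hopper and press it lightly down until the bead around its outside is level with the hopper's rim, no further or it jams, and leave it standing straight there. Leave the short beaker in the rack and the other loose things undisturbed.

Things in the scene. Friction and masses are not known exactly. Their poses are not given: they have to be found in the camera images.
- beaker_mid (a point): Tall tapered open steel beaker: 100 mm tall, outside diameter 47 mm at base, 66 at rim, wall 2.2, about 0.2 kg. Point on its axis half-way up (56.5 mm diameter there), z to the mouth. A dark bead (no bump to touch) rings it 62 mm above the base. It starts in either bay of the rack, leaning 35 deg from vertical, mouth to the rack's +x; only its middle and lower part can be grasped there.
- short_beaker_mid (a point): A shorter steel beaker of the same taper in the other bay of the rack, 62 mm tall, 47 mm base, 59 mm rim; point on its axis half-way up, z to the mouth. It must stay there.
- rack: Fixed steel draining rack, foot 150 x 200 mm, two bays 110 mm apart along its y. Origin on the table between the bays, under the beakers' bases; +x is the way the beakers lean. A beaker's base centre is 36 mm above the table; steel cheeks beside its rim reach 110 mm up. About 35 mm is free beside the middle of a beaker.
- mat_top (a point): Fixed black rubber mat, 120 x 120 x 4 mm, flat on the table; point at the centre of its upper face.
- hopper_mouth (a point): Fixed conical steel hopper on a 100 x 100 mm steel block; point at the centre of its mouth, in the plane of its rim, 120 mm above the table; z up. Rim 76 mm outside, 69 mm inside diameter; 62 mm below the rim it is 54 mm inside, about 3 mm wider all round than the nested beaker's base.
- seat_ring (a joint): White plastic ring, 49 mm across, in the hopper; value = how far it is pushed down (m), 0 to 0.003 at the start. At 0 its top is 52 mm below the rim. The beaker's base lands on it; about 6 N slides it down, it bears the beaker's weight and stays where left. At 0.010 the bead is level with the hopper's rim, 38 mm of beaker above it. Beyond 0.016 it jams; hard stop 0.022.
- spanner: Bystander: steel spanner 170 mm long lying on the table; origin at its underside.
- ferrule: Bystander: flanged steel pipe ferrule, 52 mm diameter, 26 mm tall, standing on the table; origin at the centre of its underside.
- plug: Bystander: white plastic stepped plug, 44 mm diameter, 26 mm tall; origin at the centre of its underside.
- bottle: Bystander: white plastic bottle, 64 mm diameter, 150 mm tall; origin at the centre of its underside.
Mind the look-alikes: they are no part of the job. Leave any orange look-alike of the part that bears hopper_mouth alone.

How it is judged (in metres and radians):
On the way:
1. the tall beaker stands upright on the rubber mat, let go of (angle between beaker_mid's own z axis and vertical below 0.08 rad and height (world z) of beaker_mid between 0.048 and 0.06 m and horizontal distance between beaker_mid and mat_top below 0.055 m and contact force between the fingers and beaker below 0.05 N and linear speed of beaker below 0.02 m/s), for 0.2 s.
At the end, for the whole second after the job is handed in: The tall beaker stands in the hopper within 5 degrees of upright and 8 mm of its axis, its base resting on the seat ring, which is pushed down between 6 and 14.5 mm (bead within about 4 mm of the hopper's rim), at rest and released (value of joint seat_ring between 0.006 and 0.0145 m and z of beaker_mid in the frame of hopper_mouth between -0.0175 and -0.007 m and horizontal distance between beaker_mid and hopper_mouth below 0.008 m and angle between beaker_mid's own z axis and vertical below 0.09 rad and linear speed of beaker below 0.02 m/s and contact force between each of the arm, the fingers and beaker below 0.05 N); the robot touches nothing.
It fails at once if the beaker is pressed too deep and jams (seat ring beyond 17 mm) (value of joint seat_ring above 0.017 m).
It fails at once if the beaker is dropped onto the seat ring (hits it faster than 0.25 m/s) (contact force between beaker and seat_ring above 0.5 N and linear speed of beaker above 0.25 m/s).
It fails at once if the short beaker or a loose bystander is shifted by more than 30 mm (distance of any of short_beaker_mid, spanner, ferrule, plug, bottle from where it was at the start of the episode above 0.03 m).
It also fails if it takes over 51 s, if anything falls off the work surface, if the arm or the gripper's body presses on something with over 40 N, if the wrist force passes 120 N, or if a joint passes its speed limit or range.

ROBOT

A 6-joint arm with a two-finger parallel gripper is mounted at the origin on the work surface. World frame = base frame: x ahead of the robot, y to its left, z up, the work surface at z = 0. Lengths are in mm, angles in rad, forces in N, time in s.
With the tool pointing down it reaches from about 400 to 925 mm from the base axis. Payload 12.5 kg.
Tool frame: the origin (TCP) lies at the very end of the fingers, on their centre line; the grasp point (between the pads) lies 19 mm behind it; z points along the fingers, y is the direction in which the jaws open and shut (so a half turn about z gives the same grasp; the last joint's range is limited). The gripper opens to 95 mm and grips with 3 to 60 N. Pads are 20 mm wide; open, the fingers measure 119 mm over their backs; the gripper's body (75 mm by 180 mm) begins 59 mm behind the grasp point.
Start: joints at [-1.44, 0.491, 1.559, -0, 1.092, -0.106], TCP at [146.643, -607.571, 214.661] pointing down, gripper open.
Joint ranges: [-3.1, 3.1], [-0.84, 2.19], [0.05, 2.79], [-1.13, 4.28], [0.06, 2.93], [-2.69, 2.69]. Speed limits (rad/s): [2.22, 2.22, 2.79, 3.14, 3.14, 3.14].

INTERFACE

Orientations are given as [roll, pitch, yaw] about the fixed x, y, z axes, in that order (R = Rz(yaw) Ry(pitch) Rx(roll)).
In Python, from cell import env, read_camera, get_calibration gives the robot as it stands.
- The arm moves only by the tool arm_command, never from a script. Its argument "targets" is a list of rows, each a list of 3 entries, a list of its own where there are three numbers: the turn, a rotation vector about the tool's x, y, z in rad, then the shift along the tool's x, y, z in m, then the closure in counts, from 0 (fully open) to 255 (shut). In form: [[[rx, ry, rz], [tx, ty, tz], fingers], ...]. A call has 1 to 8 rows; each row is the pose to reach, as a shift and turn from the pose commanded when the call began, along the tool's axes at that moment; what a row does not reach only later rows make up. A row lasts 1/10 s, in which the tool goes at most 50 mm and 8.59 degrees, less where a joint would pass 70% of its speed; a pose out of reach is approached as far as the arm can. A call with a gripper value outside its range is refused whole. The fingers move at their own pace and stop on an object; the grip force is fixed at half the most. Time passes only in rows, so rows that repeat a pose let the fingers close. It gives the time, the measured TCP pose, the force and the opening at its end, in the units of the state.
- env.state(): the state, without advancing time (a new reading comes with each control period).
- read_camera(name): name is "scene" or "top" or "wrist"; returns (picture, depth): 400x640x3 uint8, blue, green, red; 400x640 float32, mm along the optical axis (not along the pixel's ray), 0 where there is no reading.
- get_calibration(name): a dict with "vfov" (degrees; the focal length in pixels is half the picture's height over the tangent of half this angle, whatever the lens; pixels are square), "cx", "cy" (the principal point, pixels), "world_from_camera" (4x4, takes a point from camera to world coordinates). Camera axes: x right, y down, z forward; pixel columns grow to the right and rows downward; lengths in mm; the calibration is good to about 2 mm. A picture is of the moment at which its call begins: read the wrist's pose just before it. get_calibration takes no time and is no camera call; for the wrist camera it gives the pose at the moment of the call.
- env.job_done(): hands the job in, once; it reports no verdict.
The state is a dict: "t": time; "joints": joint angles; "qvel": joint speeds; "tau": joint torques, N m; "eef_pos": TCP position; "tcp_rot": TCP orientation; "ft_force": force on the tool from outside, world axes, zero at the start; "moment": the same for the moment, N m; "opening": opening from 0.0 (shut) to 1.0 (fully open).
Only numpy, scipy, OpenCV 4.12 (cv2) and the standard library are available. Lean on these libraries where they do the work, as an engineer would, in place of code of your own. Each camera call takes 0.05 s, during which the arm holds its last target.

## Working session

There is one attempt and no reset: what is moved stays moved. The work goes in short steps, Python scripts to look and compute and a tool call to move; the robot and the scene stay as the last step left them, time stands still between calls to the robot, and variables do not carry over. Pictures are saved under pics/ and viewed, and the job is handed in when it is done.

Besides the shell and the picture viewer there is one more tool, called after ">>>" in YAML: its name, and indented under it one key for each argument. arm_command: Moves the arm, as the interface text tells. Its arguments: {"type":"object","properties":{"targets":{"type":"array"}},"required":["targets"]}

```bash
ls; mkdir -p pics; cat > h.py <<'E'
import numpy as np, cv2
from cell import env, read_camera, get_calibration
from scipy.spatial.transform import Rotation as R
def cal(n,shape=(400,640)):
    c=get_calibration(n); f=shape[0]/2/np.tan(np.radians(c['vfov'])/2)
    return f,c['cx'],c['cy'],np.array(c['world_from_camera'])
def grab(n,save=None):
    c=cal(n); im,d=read_camera(n)
    if save: cv2.imwrite('pics/'+save+'.png',im)
    np.savez('/tmp/'+(save or n)+'.npz',im=im,d=d,f=c[0],cx=c[1],cy=c[2],T=c[3])
    return im,d,c
def cloud(d,c):
    f,cx,cy,T=c; v,u=np.mgrid[:d.shape[0],:d.shape[1]]
    P=np.stack([(u-cx)/f*d,(v-cy)/f*d,d],-1)
    return P@T[:3,:3].T+T[:3,3]
E
python3 - <<'E'
from h import *
print(env.state())
for n in ['scene','top','wrist']:
    im,d,c=grab(n,n+'0'); print(n,c, (d>0).mean(), get_calibration(n))
E
```

```text
pics
{'t': 0.0, 'joints': array([-1.43959730e+00,  4.91558647e-01,  1.55947819e+00,  9.44875555e-06,
        1.09170472e+00, -1.05577969e-01]), 'qvel': array([-8.06136520e-04, -2.23959457e-03,  7.25956544e-05,  5.40444794e-04,
       -4.68040979e-04, -2.45704346e-04]), 'tau': array([-3.01744520e-03, -6.12648582e+01, -2.58181232e+01,  6.91743940e-02,
        4.81209497e-02, -1.00809514e-04]), 'eef_pos': array([ 146.61030828, -607.29421056,  214.05242434]), 'tcp_rot': array([-3.14045104e+00, -1.29406223e-04,  2.36772557e-01]), 'ft_force': array([ 0.24838411,  0.27350031, -0.30313463]), 'moment': array([-0.0318496 ,  0.00278266,  0.01614148]), 'opening': 0.9965880373362807}
scene (np.float64(465.3667804541946), 314.74472861244595, 202.45775165707204, array([[ 2.84172419e-02,  8.35855046e-01, -5.48214193e-01,
         1.13562158e+03],
       [ 9.99587156e-01, -2.60884422e-02,  1.20379114e-02,
         1.91295851e+01],
       [-4.24010533e-03, -5.48329950e-01, -8.36251330e-01,
         1.06392374e+03],
       [ 0.00000000e+00,  0.00000000e+00,  0.00000000e+00,
         1.00000000e+00]])) 
[... 1505 characters left out ...]
.72073259e-01, -2.27815879e-01, -5.63338569e-02,
        -5.91446406e+02],
       [-4.89747396e-04,  2.42016637e-01, -9.70271976e-01,
         3.83557168e+02],
       [ 0.00000000e+00,  0.00000000e+00,  0.00000000e+00,
         1.00000000e+00]])) 0.9725078125 {'vfov': 67.8485846571133, 'cx': 318.9537371547394, 'cy': 197.38496205566128, 'world_from_camera': array([[ 2.34676885e-01, -9.43153405e-01, -2.35347434e-01,
         2.11946823e+02],
       [-9.72073380e-01, -2.27775423e-01, -5.64951464e-02,
        -5.91458914e+02],
       [-3.22771499e-04,  2.42033080e-01, -9.70267944e-01,
         3.83636819e+02],
       [ 0.00000000e+00,  0.00000000e+00,  0.00000000e+00,
         1.00000000e+00]])}
```

View pics/scene0.png

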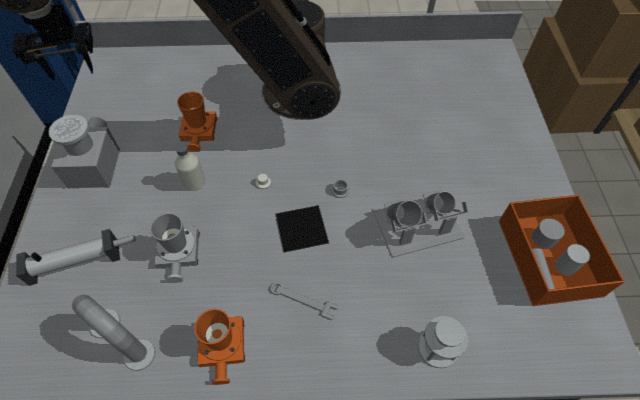

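View pics/top0.png

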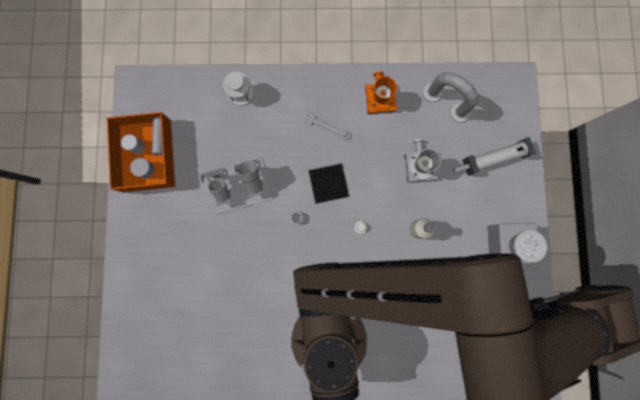

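View pics/wrist0.png

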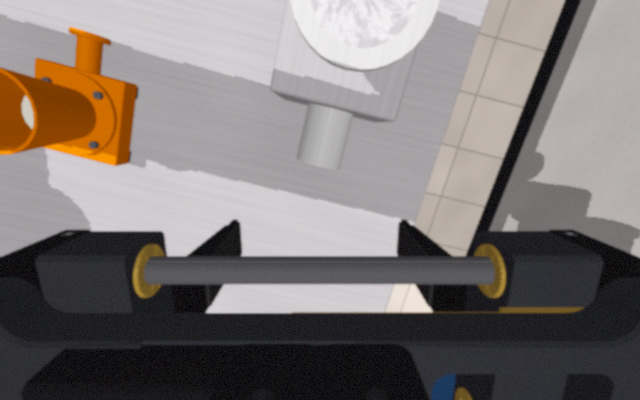

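The scene view shows the rack at about (420,222), with a large beaker at (407,213) and a smaller one at (440,203). It also shows the mat at (302,228), the grey hopper at (170,237), and two orange look-alikes at (197,110) and (215,335).

```bash
python3 - <<'E'
from h import *
out=[]
for n,boxes in [('scene0',[(360,170,490,260),(130,190,220,290)]),('top0',[(190,140,285,220),(390,125,460,190)])]:
    z=np.load('/tmp/'+n+'.npz'); im=z['im']
    row=[cv2.resize(im[b[1]:b[3],b[0]:b[2]],(390,290),interpolation=cv2.INTER_CUBIC) for b in boxes]
    out.append(np.hstack(row))
    C=cloud(z['d'],(z['f'],z['cx'],z['cy'],z['T']))
    def p(u,v): return C[v,u].round(0)
    if n=='scene0':
        for nm,uv in dict(mat=(302,228),bott=(182,153),plug=(262,178),ferr=(341,184),sp1=(275,290),sp2=(330,310),hop=(170,225),tableA=(350,270)).items(): print(n,nm,p(*uv))
    else:
        for nm,uv in dict(mat=(328,183),bott=(421,229),plug=(361,227),ferr=(299,217),hop=(428,158)).items(): print(n,nm,p(*uv))
    m=(im.max(-1)<40)&(np.abs(C[...,2]-4)<10)&(np.abs(C[...,0]-560)<150)&(np.abs(C[...,1])<100)
    m=cv2.morphologyEx(m.astype(np.uint8),cv2.MORPH_OPEN,np.ones((3,3)))
    k,l,s,ce=cv2.connectedComponentsWithStats(m)
    for i in range(1,k):
        if s[i,4]>300: 
            Q=C[l==i]; print('mat',s[i],Q.mean(0), Q.min(0),Q.max(0), cv2.minAreaRect(Q[:,:2].astype(np.float32)))
cv2.imwrite('pics/crop0.png',np.vstack(out))
E
```

```text
scene0 mat [517.  -1.  -1.]
scene0 bott [ 370. -302.  142.]
scene0 plug [ 370. -109.   26.]
scene0 ferr [380. 110.   2.]
scene0 sp1 [689. -70.  -2.]
scene0 sp2 [745.  62.   0.]
scene0 hop [ 543. -325.   76.]
scene0 tableA [644. 116.   3.]
mat [ 277  206   51   45 1678] [519.943333    -3.59572389   3.26858033] [451.09481821 -68.01381735  -2.56147994] [584.27489168  62.86986168  11.26039126] ((518.2455444335938, -3.6062088012695312), (118.09187316894531, 116.54584503173828), 10.863213539123535)
top0 mat [515.  -5.   8.]
top0 bott [ 352. -290.  119.]
top0 plug [ 363. -112.   30.]
top0 ferr [400.  95.   3.]
top0 hop [ 585. -333.   73.]
mat [ 311  165   36   37 1009] [514.70128396  -6.12395965   5.711724  ] [453.5263572  -65.84138694  -4.11360158] [577.84799899  53.39639294  13.94419407] ((515.337890625, -5.7977447509765625), (110.94584655761719, 109.73377990722656), 11.575023651123047)
```

View pics/crop0.png

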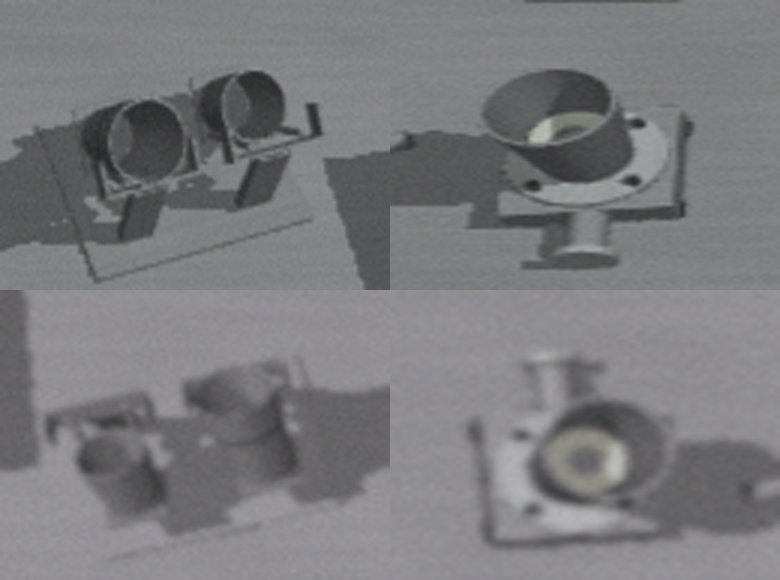

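```bash
python3 - <<'E'
from h import *
for n in ['scene0','top0']:
    z=np.load('/tmp/'+n+'.npz'); C=cloud(z['d'],(z['f'],z['cx'],z['cy'],z['T']))
    for nm,(x0,x1,y0,y1) in dict(rack=(400,700,120,380),hop=(450,680,-460,-240)).items():
        m=(C[...,0]>x0)&(C[...,0]<x1)&(C[...,1]>y0)&(C[...,1]<y1)
        for lo,hi in [(15,60),(60,90),(90,115),(115,150)]:
            Q=C[m&(C[...,2]>lo)&(C[...,2]<hi)]
            if len(Q): print(n,nm,lo,len(Q),np.percentile(Q,[2,50,98],axis=0).round(0).tolist())
    if n=='scene0':
        for uv in [(407,202),(395,214),(420,214),(407,224),(431,203),(454,203),(442,193),(442,212),(392,251),(464,238),(373,210),(465,207)]:
            print(uv,C[uv[1],uv[0]].round(0))
E
```

```text
scene0 rack 15 881 [[447.0, 217.0, 18.0], [498.0, 325.0, 42.0], [578.0, 377.0, 59.0]]
scene0 rack 60 600 [[470.0, 221.0, 61.0], [536.0, 277.0, 76.0], [578.0, 379.0, 89.0]]
scene0 rack 90 441 [[481.0, 218.0, 90.0], [550.0, 280.0, 98.0], [583.0, 373.0, 113.0]]
scene0 rack 115 75 [[523.0, 225.0, 115.0], [534.0, 250.0, 125.0], [561.0, 286.0, 137.0]]
scene0 hop 15 1293 [[526.0, -451.0, 17.0], [599.0, -309.0, 30.0], [661.0, -270.0, 53.0]]
scene0 hop 60 434 [[541.0, -350.0, 62.0], [561.0, -325.0, 72.0], [604.0, -288.0, 89.0]]
scene0 hop 90 359 [[537.0, -353.0, 91.0], [560.0, -324.0, 103.0], [607.0, -285.0, 115.0]]
scene0 hop 115 166 [[535.0, -356.0, 115.0], [571.0, -322.0, 118.0], [608.0, -284.0, 122.0]]
(407, 202) [513. 260. 105.]
(395, 214) [552. 224. 115.]
(420, 214) [551. 286. 109.]
(407, 224) [557. 259.  74.]
(431, 203) [498. 328.  74.]
(454, 203) [504. 384.  81.]
(442, 193) [468. 361.  75.]
(442, 212) [512. 359.  53.]
(392, 251) [594. 227.   3.]
(464, 238) [560. 420.  -2.]
(373, 210) [1136.   19. 1064.]
(465, 207) [527. 402.  98.]
top0 rack 15 293 [[442.0, 215.0, 24.0], [481.0, 333.0, 51.0], [538.0, 374.0, 59.0]]
top0 rack 60 502 [[458.0, 220.0, 61.0], [514.0, 327.0, 77.0], [567.0, 378.0, 90.0]]
top0 rack 90 359 [[474.0, 219.0, 91.0], [544.0, 269.0, 98.0], [580.0, 371.0, 114.0]]
top0 rack 115 109 [[513.0, 223.0, 116.0], [525.0, 244.0, 125.0], [557.0, 283.0, 138.0]]
top0 hop 15 679 [[520.0, -450.0, 18.0], [556.0, -307.0, 34.0], [656.0, -272.0, 50.0]]
top0 hop 60 228 [[540.0, -352.0, 63.0], [576.0, -330.0, 71.0], [599.0, -293.0, 88.0]]
top0 hop 90 109 [[539.0, -357.0, 91.0], [578.0, -342.0, 102.0], [602.0, -288.0, 114.0]]
top0 hop 115 104 [[534.0, -358.0, 115.0], [575.0, -325.0, 121.0], [605.0, -285.0, 127.0]]
```

```bash
cat >> h.py <<'E'
def pose():
    s=env.state(); return np.array(s['eef_pos']),R.from_euler('xyz',s['tcp_rot'])
def tool(yaw,alpha=0.,psi=0.):
    # tool x along yaw, leaning forward by alpha
    x=np.array([np.cos(yaw),np.sin(yaw),0]); 
    R0=R.from_matrix(np.array([x,[x[1],-x[0],0],[0,0,-1]]).T)
    return R0*R.from_rotvec([0,alpha,0])
def go(p,Rt):
    p0,R0=pose(); d=R0.inv().apply(np.array(p)-p0)/1000; w=(R0.inv()*Rt).as_rotvec()
    print('turn',w.round(4).tolist(),'shift',d.round(4).tolist(),'rows>=',max(np.linalg.norm(d)/.05,np.linalg.norm(w)/.15).round(1))
E
python3 - <<'E'
from h import *
go([501,-281,270],tool(-.51))
E
```

```text
turn [-0.0008, 0.0002, 0.7468] shift [0.4211, -0.2342, -0.0556] rows>= 9.7
```

>>> arm_command:
  targets:
    - [[0,0,0.1],[0.0,0,-0.05],0]
    - [[0,0,0.2],[0.05,-0.02,-0.056],0]
    - [[0,0,0.747],[0.421,-0.234,-0.056],0]
    - [[0,0,0.747],[0.421,-0.234,-0.056],0]
    - [[0,0,0.747],[0.421,-0.234,-0.056],0]
    - [[0,0,0.747],[0.421,-0.234,-0.056],0]
    - [[0,0,0.747],[0.421,-0.234,-0.056],0]
    - [[0,0,0.747],[0.421,-0.234,-0.056],0]

```text
t: 0.95
eef_pos: [402.3, -374.5, 270.5]
tcp_rot: [3.142, -0.0, -0.511]
ft_force: [0.9, -0.9, -0.4]
opening: 1.001
```

```bash
python3 - <<'E'
from h import *
go([501,-281,270],tool(-.51)); print(env.state()['joints'])
E
```

```text
turn [0.0001, -0.0, -0.0006] shift [0.0405, -0.1298, 0.0005] rows>= 2.7
[-8.69854993e-01  3.28876772e-01  1.66961863e+00 -6.47294851e-05
  1.14306695e+00  1.21157854e+00]
```

>>> arm_command:
  targets:
    - [[0,0,0],[0.04,-0.13,0],0]
    - [[0,0,0],[0.04,-0.13,0],0]
    - [[0,0,0],[0.04,-0.13,0],0]
    - [[0,0,0],[0.04,-0.13,0],0]

```text
t: 1.35
eef_pos: [501.9, -279.2, 270.2]
tcp_rot: [-3.141, 0.0, -0.506]
ft_force: [-0.7, 0.5, 0.3]
opening: 1.003
```

```bash
python3 - <<'E'
from h import *
print(env.state()['joints'],pose()[0])
im,d,c=grab('wrist','w1')
C=cloud(d,c)
for u,v in [(320,150),(200,200),(500,100)]: print(C[v,u])
E
```

```text
[-6.22904641e-01  3.66559209e-01  1.61185100e+00  6.49256102e-04
  1.16346320e+00  1.45365806e+00] [ 501.87438918 -279.15950153  270.15328605]
[ 528.65997458 -295.91739406   27.23226189]
[549.1013886  -97.53139919  -1.09109575]
[ 4.64772471e+02 -5.50407771e+02  2.10535163e-01]
```

View pics/w1.png

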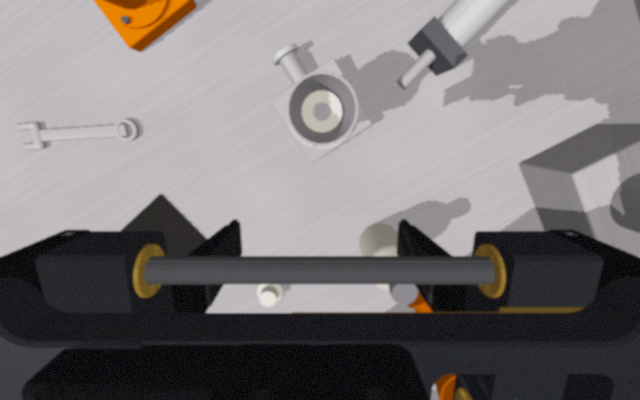

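The wrist view shows the grey hopper mouth at (322,108) with the white ring inside it, the spanner at (80,133) and the mat corner at (160,210).

```bash
cat >> h.py <<'E'
from scipy.optimize import least_squares
def fitcirc(Q):
    f=lambda p: np.hypot(Q[:,0]-p[0],Q[:,1]-p[1])-p[2]
    r=least_squares(f,[*Q[:,:2].mean(0),35],loss='soft_l1',f_scale=2); return r.x, np.std(r.fun)
E
python3 - <<'E'
from h import *
for n in ['w1','scene0','top0']:
    z=np.load('/tmp/'+n+'.npz'); C=cloud(z['d'],(z['f'],z['cx'],z['cy'],z['T']))
    Q=C[(C[...,2]>115)&(C[...,2]<127)&(abs(C[...,0]-571)<60)&(abs(C[...,1]+320)<60)]
    print(n,len(Q),np.median(Q,0),fitcirc(Q))
    ring=C[(abs(C[...,0]-571)<12)&(abs(C[...,1]+320)<12)]; print(' ring',np.median(ring,0))
# ring pixels in wrist
z=np.load('/tmp/w1.npz'); C=cloud(z['d'],(z['f'],z['cx'],z['cy'],z['T']))
for u in range(296,350,4): print(u,C[110,u].round(1),end=';')
E
```

```text
w1 903 [ 575.48917258 -322.6190446   119.02387471] (array([ 571.78844752, -320.58627634,   35.51394212]), np.float64(1.1445501549043031))
 ring [ 560.60230346 -311.66163442  439.57996243]
scene0 166 [ 571.24210553 -322.31913968  118.29826361] (array([ 571.96147899, -319.51002221,   35.86272426]), np.float64(1.5832025858599121))
 ring [ 561.29281233 -327.3395769    66.18928239]
top0 102 [ 575.3067261  -324.97667261  120.73679421] (array([ 569.07965819, -321.65990606,   35.49631605]), np.float64(1.4564136111656962))
 ring [ 575.24985324 -323.53456412   66.38848641]
296 [ 586.8 -295.7   76.5];300 [ 586.1 -299.    52.4];304 [ 582.9 -303.7   66.4];308 [ 580.5 -307.9   67.5];312 [ 579.5 -312.1   39. ];316 [ 577.  -316.7   39. ];320 [ 574.5 -321.2   38.6];324 [ 572.  -325.8   36.7];328 [ 569.4 -330.2   40.4];332 [ 566.5 -333.1   67.2];336 [ 564.2 -337.3   67.5];340 [ 561.8 -341.5   67.3];344 [ 559.5 -345.7   68.1];348 [ 557.4 -347.6   89.9];
```

```bash
python3 - <<'E'
from h import *
go([445,223,280],tool(.3))
E
```

```text
turn [-0.0003, 0.0005, -0.8069] shift [-0.2931, -0.4133, -0.0097] rows>= 10.1
```

>>> arm_command:
  targets:
    - [[0,0,-0.807],[-0.293,-0.413,-0.01],0]
    - [[0,0,-0.807],[-0.293,-0.413,-0.01],0]
    - [[0,0,-0.807],[-0.293,-0.413,-0.01],0]
    - [[0,0,-0.807],[-0.293,-0.413,-0.01],0]
    - [[0,0,-0.807],[-0.293,-0.413,-0.01],0]
    - [[0,0,-0.807],[-0.293,-0.413,-0.01],0]
    - [[0,0,-0.807],[-0.293,-0.413,-0.01],0]
    - [[0,0,-0.807],[-0.293,-0.413,-0.01],0]

```text
t: 2.2
eef_pos: [456.3, 116.2, 278.5]
tcp_rot: [3.141, -0.0, 0.295]
ft_force: [1.6, -0.4, -0.2]
opening: 1.003
```

```bash
python3 - <<'E'
from h import *
go([445,223,280],tool(.3)); print(env.state()['joints'],pose()[0])
E
```

```text
turn [0.0003, -0.0003, -0.0046] shift [0.0203, -0.1054, -0.0015] rows>= 2.1
[ 1.09140317e-01  2.00901420e-01  1.83046990e+00 -3.16820300e-04
  1.10990044e+00  1.38469106e+00] [456.2574821  116.21158808 278.54851805]
```

>>> arm_command:
  targets:
    - [[0,0,-0.005],[0.02,-0.105,0],0]
    - [[0,0,-0.005],[0.02,-0.105,0],0]
    - [[0,0,-0.005],[0.02,-0.105,0],0]
    - [[0,0,-0.005],[0.02,-0.105,0],0]

```text
t: 2.6
eef_pos: [445.1, 221.8, 278.1]
tcp_rot: [3.141, 0.001, 0.304]
ft_force: [0.7, -1.0, -0.5]
opening: 1.003
```

```bash
python3 - <<'E'
from h import *
print(env.state()['joints'],pose()[0],env.state()['tcp_rot'])
im,d,c=grab('wrist','w2')
E
```

```text
[ 3.29692768e-01  2.42621553e-01  1.77463009e+00 -3.96235607e-04
  1.12489206e+00  1.59703263e+00] [445.08133696 221.84722231 278.11419818] [3.14122092e+00 5.41508926e-04 3.03627349e-01]
```

View pics/w2.png

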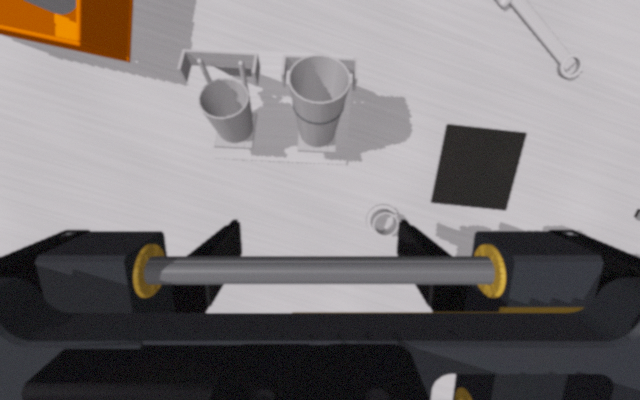

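```bash
cat > fit.py <<'E'
from h import *
def fitb(Q,p0,fix35=True):
    def res(p):
        B=np.array(p[:3]); a=np.array([np.sin(p[4])*np.cos(p[3]),np.sin(p[4])*np.sin(p[3]),np.cos(p[4])])
        V=Q-B; s=V@a; r=np.linalg.norm(V-np.outer(s,a),axis=1)
        e=(r-(23.5+.095*s))*np.cos(.0947)
        return np.r_[e/2, (p[2]-36)/2*np.sqrt(len(Q))*.3,(p[4]-.611)/.03*np.sqrt(len(Q))*.1]
    r=least_squares(res,p0,loss='soft_l1'); return r.x,np.median(abs(r.fun[:-2]*2))
E
python3 - <<'E'
from fit import *
im=cv2.imread('pics/w2.png'); 
z=np.load('/tmp/w2.npz'); C=cloud(z['d'],(z['f'],z['cx'],z['cy'],z['T']))
print('centre line'); 
for v in range(55,165,5): print(v,C[v,318].round(1).tolist())
m=np.zeros(im.shape[:2],bool); 
for v in range(106,146): 
    w=28-(v-106)*9/40; m[v,int(319-w+4):int(319+w-3)]=1
Q=C[m&(C[...,2]>30)]; 
x,e=fitb(Q,[486,237,36,.28,.611]); print(len(Q),x.round(3),e)
x2,e=fitb(C[m&(C[...,2]>30)][::3],[480,230,36,.28,.611]); print(x2.round(3))
cv2.imwrite('pics/w2c.png',cv2.resize(im[30:180,160:420],None,fx=3,fy=3,interpolation=cv2.INTER_CUBIC))
E
```

```text
centre line
55 [577.1, 264.4, 98.1]
60 [573.0, 263.1, 94.3]
65 [569.0, 261.9, 89.6]
70 [565.0, 260.6, 83.3]
75 [560.4, 259.2, 79.3]
80 [555.8, 257.8, 75.4]
85 [551.4, 256.4, 67.2]
90 [546.4, 254.9, 62.4]
95 [541.4, 253.3, 56.3]
100 [536.2, 251.7, 49.4]
105 [525.9, 248.3, 133.2]
110 [521.6, 247.0, 125.6]
115 [517.0, 245.6, 115.5]
120 [512.1, 244.1, 107.4]
125 [506.9, 242.5, 99.4]
130 [501.4, 240.8, 88.2]
135 [495.5, 238.9, 78.2]
140 [489.2, 237.0, 66.3]
145 [482.3, 234.9, 53.2]
150 [475.8, 232.9, 49.0]
155 [465.0, 229.6, 3.9]
160 [457.9, 227.4, 4.5]
1557 [4.97458e+02 2.41547e+02 3.59900e+01 2.66000e-01 6.20000e-01] 0.28671134952267147
[4.97927e+02 2.41545e+02 3.59810e+01 2.72000e-01 6.12000e-01]
```

View pics/w2c.png

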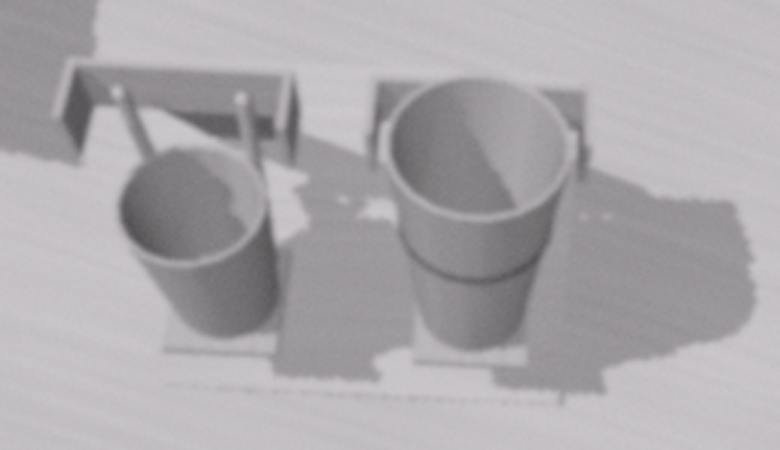

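```bash
python3 - <<'E'
from fit import *
z=np.load('/tmp/w2.npz'); C=cloud(z['d'],(z['f'],z['cx'],z['cy'],z['T']))
B=np.array([497.6,241.5,0]); ps=.268; M=np.array([[np.cos(ps),np.sin(ps),0],[-np.sin(ps),np.cos(ps),0],[0,0,1]])
L=(C-B)@M.T   # beaker-bay coords
m=(abs(L[...,1])<62)&(abs(L[...,1])>29)&(L[...,0]>-60)&(L[...,0]<110)&(L[...,2]>12)
Q=L[m]; 
H,xe,ye=np.histogram2d(Q[:,0],Q[:,1],bins=[range(-60,111,10),range(-65,66,5)])
zm=np.zeros_like(H)
for i in range(len(xe)-1):
    for j in range(len(ye)-1):
        q=Q[(Q[:,0]>=xe[i])&(Q[:,0]<xe[i+1])&(Q[:,1]>=ye[j])&(Q[:,1]<ye[j+1])]; zm[i,j]=q[:,2].max() if len(q)>1 else 0
print('y',ye[:-1].astype(int).tolist())
for i in range(len(xe)-1): print(int(xe[i]),zm[i].astype(int).tolist())
go([532,251,65],tool(.268,np.radians(30)))
E
```

```text
y [-65, -60, -55, -50, -45, -40, -35, -30, -25, -20, -15, -10, -5, 0, 5, 10, 15, 20, 25, 30, 35, 40, 45, 50, 55, 60]
-60 [380, 380, 380, 0, 0, 0, 0, 0, 0, 0, 0, 0, 0, 0, 0, 0, 0, 0, 0, 0, 0, 361, 359, 0, 0, 0]
-50 [328, 328, 371, 0, 0, 0, 0, 0, 0, 0, 0, 0, 0, 0, 0, 0, 0, 0, 0, 0, 0, 375, 376, 398, 399, 398]
-40 [399, 399, 399, 399, 399, 399, 399, 399, 0, 0, 0, 0, 0, 0, 0, 0, 0, 0, 407, 407, 407, 407, 407, 399, 399, 397]
-30 [399, 399, 399, 399, 399, 399, 399, 399, 0, 0, 0, 0, 0, 0, 0, 0, 0, 0, 373, 374, 374, 380, 380, 397, 398, 394]
-20 [379, 380, 380, 0, 0, 0, 0, 0, 0, 0, 0, 0, 0, 0, 0, 0, 0, 0, 0, 0, 0, 0, 0, 0, 0, 0]
-10 [0, 0, 0, 0, 0, 0, 0, 0, 0, 0, 0, 0, 0, 0, 0, 0, 0, 0, 0, 0, 0, 0, 0, 0, 0, 0]
0 [0, 0, 0, 0, 0, 0, 0, 0, 0, 0, 0, 0, 0, 0, 0, 0, 0, 0, 0, 0, 0, 0, 0, 0, 0, 0]
10 [0, 0, 0, 0, 0, 0, 0, 0, 0, 0, 0, 0, 0, 0, 0, 0, 0, 0, 0, 0, 0, 0, 0, 0, 0, 0]
20 [0, 0, 0, 0, 0, 0, 0, 0, 0, 0, 0, 0, 0, 0, 0, 0, 0, 0, 0, 0, 0, 0, 0, 0, 0, 0]
30 [0, 0, 0, 0, 0, 0, 0, 109, 0, 0, 0, 0, 0, 0, 0, 0, 0, 0, 101, 0, 0, 0, 0, 0, 0, 0]
40 [0, 0, 0, 0, 95, 96, 124, 124, 0, 0, 0, 0, 0, 0, 0, 0, 0, 0, 125, 121, 93, 0, 0, 0, 0, 0]
50 [0, 0, 0, 0, 107, 108, 122, 112, 0, 0, 0, 0, 0, 0, 0, 0, 0, 0, 122, 121, 107, 104, 0, 0, 0, 0]
60 [0, 0, 0, 0, 107, 107, 114, 110, 0, 0, 0, 0, 0, 0, 0, 0, 0, 0, 115, 114, 108, 105, 0, 0, 0, 0]
70 [0, 0, 0, 0, 101, 100, 93, 94, 0, 0, 0, 0, 0, 0, 0, 0, 0, 0, 93, 93, 101, 0, 0, 0, 0, 0]
80 [0, 0, 0, 0, 0, 93, 95, 94, 0, 0, 0, 0, 0, 0, 0, 0, 0, 0, 94, 94, 94, 0, 0, 0, 0, 0]
90 [0, 0, 0, 0, 0, 0, 0, 0, 0, 0, 0, 0, 0, 0, 0, 0, 0, 0, 0, 0, 0, 0, 0, 0, 0, 0]
100 [0, 0, 0, 0, 0, 0, 0, 0, 0, 0, 0, 0, 0, 0, 0, 0, 0, 0, 0, 0, 0, 0, 0, 0, 0, 0]
turn [-0.0085, 0.5241, 0.0335] shift [0.0918, -0.0031, 0.2131] rows>= 4.6
```

```bash
cat > kin.py <<'E'
import numpy as np
from scipy.optimize import least_squares
D=[([-1.4395973,.491558647,1.55947819,0,1.09170472,-.10557797],[146.61030828,-607.29421056,214.05242434]),
([-.869854993,.328876772,1.66961863,0,1.14306695,1.21157854],[402.3,-374.5,270.5]),
([-.622904641,.366559209,1.611851,0,1.1634632,1.45365806],[501.874,-279.16,270.153]),
([.109140317,.20090142,1.8304699,0,1.10990044,1.38469106],[456.257,116.2116,278.5485]),
([.329692768,.242621553,1.77463009,0,1.12489206,1.59703263],[445.081,221.847,278.114])]
q=np.array([d[0] for d in D]); p=np.array([d[1] for d in D])
def f(x,q):
    a1,L2,L3,z0,off=x[:5]; 
    r=a1+L2*np.sin(q[:,1])+L3*np.sin(q[:,1]+q[:,2]); z=z0+L2*np.cos(q[:,1])+L3*np.cos(q[:,1]+q[:,2])
    c,s=np.cos(q[:,0]),np.sin(q[:,0]); return np.stack([r*c-off*s,r*s+off*c,z],1)
r=least_squares(lambda x:(f(x,q)-p).ravel(),[0,600,600,0,60])
print(r.x,abs(r.fun).max(), r.jac.shape, np.linalg.svd(r.jac)[1])
E
python3 kin.py
```

```text
[ -18.89400506  583.97643073  412.31068199 -110.83933339   65.90244126] 1.3440651463978952 (15, 5) [3.25190314 3.06555671 2.23606795 0.16093033 0.03986767]
```

```bash
python3 - <<'E'
from h import *
go([463.3,232.1,170],tool(.268,np.radians(30)))
E
```

```text
turn [-0.0085, 0.5241, 0.0335] shift [0.0206, -0.0054, 0.1081] rows>= 3.5
```

>>> arm_command:
  targets:
    - [[-0.003,0.175,0.011],[0.007,-0.002,0.03],51]
    - [[-0.006,0.35,0.022],[0.014,-0.004,0.06],51]
    - [[-0.008,0.524,0.034],[0.021,-0.005,0.108],51]
    - [[-0.008,0.524,0.034],[0.021,-0.005,0.108],51]
    - [[-0.008,0.524,0.034],[0.021,-0.005,0.108],51]
    - [[-0.008,0.524,0.034],[0.021,-0.005,0.108],51]

```text
t: 3.25
eef_pos: [462.7, 230.3, 169.0]
tcp_rot: [3.142, -0.521, 0.265]
ft_force: [0.2, 0.1, -0.4]
opening: 0.803
```

```bash
python3 - <<'E'
from h import *
s=env.state(); print(s['joints'].tolist(),s['eef_pos'].tolist(),s['tcp_rot'],s['opening'],s['ft_force'],s['t'])
im,d,c=grab('wrist','w3')
go([526,249.3,57.5],tool(.268,np.radians(30)))
E
```

```text
[0.35850370506528983, 0.28845850210425006, 2.2087691574305106, -0.35657973395867304, 0.1334452336537298, 2.005538591499284] [462.7341153798331, 230.2748550188884, 168.998259390657] [ 3.141587   -0.52110869  0.26508906] 0.8029012903774615 [ 0.16654129  0.11775492 -0.38555988] 3.25
turn [0.0019, 0.0019, -0.0024] shift [-0.0, -0.0018, 0.1299] rows>= 2.6
```

View pics/w3.png

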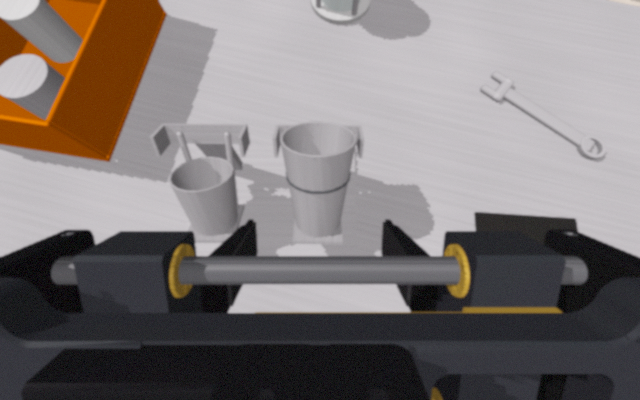

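```bash
cat > kin2.py <<'E'
import numpy as np
from scipy.optimize import least_squares
from scipy.spatial.transform import Rotation as R
from kin import D
D=[(d[0],d[1],[np.pi,0,y]) for d,y in zip(D,[.2368,-.511,-.506,.295,.3036])]
D.append(([0.35850370506528983, 0.28845850210425006, 2.2087691574305106, -0.35657973395867304, 0.1334452336537298, 2.005538591499284],[462.7341153798331, 230.2748550188884, 168.998259390657],[3.141587,-0.52110869,0.26508906]))
def rot(q,sg=(1,1)):
    return R.from_euler('z',q[0])*R.from_euler('y',q[1]+q[2])*R.from_euler('z',sg[0]*q[3])*R.from_euler('y',q[4])*R.from_euler('z',sg[1]*q[5])
def fk(q,x):
    a1,L2,a3,L3,d1,L5,off=x
    R1=R.from_euler('z',q[0]); R2=R1*R.from_euler('y',q[1]); R3=R1*R.from_euler('y',q[1]+q[2])
    p=R1.apply([a1,off,d1])+R2.apply([0,0,L2])+R3.apply([a3,0,L3])
    Rt=rot(q,(1,1)); return p+Rt.apply([0,0,L5]),Rt
if __name__=='__main__':
    for sg in [(1,1),(-1,1),(1,-1),(-1,-1)]:
        print(sg,[((rot(d[0],sg).inv()*R.from_euler('xyz',d[2])).as_rotvec()).round(3).tolist() for d in D])
    def res(x): 
        return np.r_[np.concatenate([fk(d[0],x)[0]-d[1] for d in D]), (x[0])/100]
    r=least_squares(res,[0,600,0,400,300,250,66]); print(r.x.round(1),r.fun.round(1))
E
python3 kin2.py
```

```text
[ -18.89400506  583.97643073  412.31068199 -110.83933339   65.90244126] 1.3440651463978952 (15, 5) [3.25190314 3.06555671 2.23606795 0.16093033 0.03986767]
(1, 1) [[-0.001, -0.001, 1.571], [0.0, -0.0, 1.571], [-0.0, 0.0, 1.571], [0.0, -0.0, 1.571], [-0.0, 0.0, 1.571], [0.0, -0.0, 1.571]]
(-1, 1) [[-0.001, -0.001, 1.571], [0.0, -0.0, 1.571], [-0.0, 0.0, 1.571], [0.0, -0.0, 1.571], [-0.0, 0.0, 1.571], [-0.09, -0.033, 0.863]]
(1, -1) [[-0.001, -0.001, 1.36], [-0.0, -0.0, -2.289], [0.0, 0.0, -1.805], [-0.0, -0.0, -1.943], [0.0, 0.0, -1.518], [0.0, -0.0, -0.701]]
(-1, -1) [[-0.001, -0.001, 1.36], [-0.0, -0.0, -2.289], [0.0, 0.0, -1.805], [-0.0, -0.0, -1.943], [0.0, 0.0, -1.518], [-0.071, 0.071, -1.408]]
[-1.000e-01  5.868e+02  4.320e+01  4.111e+02  1.969e+02  2.720e+02
  6.590e+01] [ 0.  -0.  -0.  -0.   0.  -0.  -0.1 -0.1  0.  -0.   0.1  0.  -0.   0.1
  0.   0.  -0.   0.  -0. ]
```

```bash
cat > ik.py <<'E'
from kin2 import *
X=np.array([-0.1,586.8,43.2,411.1,196.9,272.0,65.9])
lo=np.array([-3.1,-.84,.05,-1.13,.06,-2.69]); hi=np.array([3.1,2.19,2.79,4.28,2.93,2.69])
RZ=R.from_euler('z',np.pi/2)
def FK(q): p,r=fk(q,X); return p,r*RZ
def IK(p,Rt,seeds=60,rng=np.random.default_rng(0),q0=None):
    sols=[]
    S=[q0] if q0 is not None else [lo+(hi-lo)*rng.random(6) for _ in range(seeds)]
    az=np.arctan2(p[1],p[0])
    for s in S:
        if q0 is None: s[0]=az+rng.normal()*.3
        s=np.clip(s,lo+.001,hi-.001)
        def f(q):
            pp,rr=FK(q); return np.r_[(pp-p)/100,(rr.inv()*Rt).as_rotvec()*3]
        r=least_squares(f,s,bounds=(lo,hi),max_nfev=60)
        if r.cost<1e-6 and not any(np.allclose(r.x,t,atol=.02) for t in sols): sols.append(r.x)
    return sols
E
sed -i 's/^print/#print/' kin.py
python3 - <<'E'
from ik import *
from h import tool
mat=np.array([516.5,-4.5,4.])
for al in (55,65,70):
  for ph in np.radians(range(-180,180,30)):
    Rt=tool(ph,np.radians(al)); t=Rt.apply([0,0,1])
    p=mat+[0,0,40]+13*t
    for flip in (0,1):
        Rf=Rt*R.from_euler('z',np.pi*flip)
        for q in IK(p,Rf,12): print(al,int(np.degrees(ph).round()),flip,q.round(2).tolist())
E
```

```text
55 -180 0 [-0.1, 0.97, 1.44, -0.08, 1.69, -1.64]
55 -180 1 [-0.1, 0.97, 1.44, -0.08, 1.69, 1.51]
55 -150 0 [0.05, 0.95, 1.5, -0.38, 1.59, -1.86]
55 -150 1 [0.05, 0.95, 1.5, -0.38, 1.59, 1.28]
55 -120 0 [0.18, 0.9, 1.67, -0.69, 1.37, -2.0]
55 -120 1 [0.18, 0.9, 1.67, -0.69, 1.37, 1.14]
55 -90 0 [0.26, 0.84, 1.91, -1.09, 1.1, -1.99]
55 -90 1 [0.26, 0.84, 1.91, -1.09, 1.1, 1.15]
55 -30 0 [0.11, 0.82, 2.43, 3.73, 1.05, -1.5]
55 -30 1 [0.11, 0.82, 2.43, 3.73, 1.05, 1.65]
55 0 0 [-0.23, 0.86, 2.54, 2.94, 1.22, -1.63]
55 0 1 [-0.23, 0.86, 2.54, 2.94, 1.22, 1.51]
55 30 0 [-0.51, 0.82, 2.42, 2.16, 1.01, -1.67]
55 30 1 [-0.51, 0.82, 2.42, 2.16, 1.01, 1.47]
55 60 0 [-0.58, 0.8, 2.17, 1.4, 0.98, -1.37]
55 60 1 [-0.58, 0.8, 2.17, 1.4, 0.98, 1.77]
55 90 0 [-0.52, 0.84, 1.9, 0.88, 1.19, -1.2]
55 90 1 [-0.52, 0.84, 1.9, 0.88, 1.19, 1.94]
55 120 0 [-0.4, 0.9, 1.67, 0.52, 1.44, -1.23]
55 120 1 [-0.4, 0.9, 1.67, 0.52, 1.44, 1.91]
55 150 0 [-0.25, 0.95, 1.5, 0.22, 1.63, -1.4]
55 150 1 [-0.25, 0.95, 1.5, 0.22, 1.63, 1.74]
65 -180 0 [-0.09, 1.05, 1.37, -0.09, 1.86, -1.64]
65 -180 1 [-0.09, 1.05, 1.37, -0.
[... 1099 characters left out ...]
5]
70 -120 1 [0.21, 1.01, 1.6, -0.77, 1.6, 1.19]
70 -30 0 [0.16, 1.02, 2.47, 3.78, 1.49, -1.36]
70 -30 1 [0.16, 1.02, 2.47, 3.78, 1.49, 1.79]
70 0 0 [-0.26, 1.12, 2.61, 2.89, 1.79, -1.72]
70 0 1 [-0.26, 1.12, 2.61, 2.89, 1.79, 1.42]
70 30 0 [-0.59, 1.01, 2.46, 2.11, 1.38, -1.87]
70 30 1 [-0.59, 1.01, 2.46, 2.11, 1.38, 1.27]
70 60 0 [-0.65, 0.94, 2.17, 1.43, 1.23, -1.53]
70 60 1 [-0.65, 0.94, 2.17, 1.43, 1.23, 1.61]
70 90 0 [-0.56, 0.95, 1.86, 0.94, 1.41, -1.29]
70 90 1 [-0.56, 0.95, 1.86, 0.94, 1.41, 1.85]
70 120 0 [-0.42, 1.01, 1.59, 0.58, 1.67, -1.27]
70 120 1 [-0.42, 1.01, 1.59, 0.58, 1.67, 1.88]
70 150 0 [-0.26, 1.06, 1.41, 0.26, 1.87, -1.4]
70 150 1 [-0.26, 1.06, 1.41, 0.26, 1.87, 1.74]
```

```bash
cat > path.py <<'E'
from ik import *
from h import tool
from scipy.spatial.transform import Slerp
def run(keys,q,step=20):
    for (pa,Ra),(pb,Rb) in zip(keys[:-1],keys[1:]):
        n=max(2,int(max(np.linalg.norm(np.array(pb)-pa)/step,(Ra.inv()*Rb).magnitude()/.06)))
        sl=Slerp([0,1],R.concatenate([Ra,Rb])); mx=0
        for i in range(1,n+1):
            t=i/n; p=np.array(pa)+t*(np.array(pb)-pa)
            s=IK(p,sl(t),q0=q)
            if not s: print('FAIL',t,p,q.round(2)); return None
            mx=max(mx,abs(s[0]-q).max()); q=s[0]
            if i in(n//3,2*n//3): print('    ',q.round(2))
        print(np.array(pb).round(0),q.round(2),'maxstep',mx.round(2),'n',n)
    return q
E
python3 - <<'E'
from path import *
q0=np.array([0.3585,0.28846,2.2088,-0.3566,0.1334,2.0055])
B=np.array([497.6,241.5,36]); ps=.268
G=tool(ps,np.radians(30)); t=G.apply([0,0,1]); a=np.array([np.sin(.612)*np.cos(ps),np.sin(.612)*np.sin(ps),np.cos(.612)])
g=B+40*a+13*t; print(g)
pre=g-130*t
mat=np.array([516.5,-4.5,4.])
for ph in (90,120,150):
    print('phi',ph)
    P3=tool(np.radians(ph),np.radians(30)); P6=tool(np.radians(ph),np.radians(65)); t6=P6.apply([0,0,1])
    f=mat+[0,0,40]+13*t6
    mid=np.array([516,-20,200.])
    keys=[(pre,G),(g,G),(g+[0,0,130],G),(np.array([530,100,220.]),tool(np.radians(60),np.radians(30))),(mid,P3),(f+[0,0,80],P6),(f+[0,0,1],P6)]
    run(keys,q0)
E
```

```text
[526.02785204 249.30646255  57.48169553]
phi 90
FAIL 0.3333333333333333 [484.24141335 237.83165016 132.53723052] [ 0.36  0.34  2.2  -0.53  0.09  2.18]
phi 120
FAIL 0.3333333333333333 [484.24141335 237.83165016 132.53723052] [ 0.36  0.34  2.2  -0.53  0.09  2.18]
phi 150
FAIL 0.3333333333333333 [484.24141335 237.83165016 132.53723052] [ 0.36  0.34  2.2  -0.53  0.09  2.18]
```

```bash
python3 - <<'E'
from path import *
q0=np.array([0.3585,0.28846,2.2088,-0.3566,0.1334,2.0055])
B=np.array([497.6,241.5,36]); ps=.268
a=np.array([np.sin(.612)*np.cos(ps),np.sin(.612)*np.sin(ps),np.cos(.612)])
for al in (10,15,20,25,30):
  G=tool(ps,np.radians(al)); t=G.apply([0,0,1]); g=B+45*a+10*t
  print(al,g.round(0),[s.round(2).tolist() for s in IK(g,G,10)],'pre',[s.round(2).tolist() for s in IK(g-110*t,G,10)],'up',[s.round(2).tolist() for s in IK(g+[0,0,110],G,10)])
E
```

```text
10 [524. 249.  63.] [[0.33, 0.58, 1.93, -0.03, 0.46, 1.66]] pre [[0.34, 0.4, 1.88, -0.02, 0.69, 1.65]] up [[0.33, 0.42, 1.84, -0.02, 0.72, 1.65]]
15 [525. 249.  63.] [[0.34, 0.57, 1.99, -0.06, 0.33, 1.69]] pre [[0.34, 0.37, 1.96, -0.04, 0.56, 1.67]] up [[0.34, 0.4, 1.89, -0.03, 0.59, 1.66]]
20 [526. 249.  63.] [[0.34, 0.56, 2.04, -0.13, 0.19, 1.77]] pre [[0.35, 0.34, 2.04, -0.07, 0.41, 1.71]] up [[0.34, 0.38, 1.95, -0.06, 0.47, 1.69]]
25 [527. 249.  64.] [[0.34, 0.56, 2.1, -0.57, 0.06, 2.21]] pre [[0.35, 0.33, 2.12, -0.14, 0.27, 1.78]] up [[0.34, 0.37, 2.0, -0.1, 0.34, 1.73]]
30 [527. 250.  64.] [[0.35, 0.57, 2.15, 3.53, 0.1, -1.89]] pre [[0.36, 0.32, 2.19, -0.41, 0.11, 2.06]] up [[0.35, 0.36, 2.06, -0.2, 0.2, 1.83]]
```

```bash
python3 - <<'E'
from path import *
q0=np.array([0.3585,0.28846,2.2088,-0.3566,0.1334,2.0055])
B=np.array([497.6,241.5,36]); ps=.268; al=18
a=np.array([np.sin(.612)*np.cos(ps),np.sin(.612)*np.sin(ps),np.cos(.612)])
G=tool(ps,np.radians(al)); t=G.apply([0,0,1]); g=B+45*a+10*t
print('g',g, 'rim clr', )
p0,R0=FK(q0); print(p0)
pre=g-115*t; print('pre',pre)
mat=np.array([516.5,-4.5,4.])
for ph in (90,120,150):
    print('phi',ph)
    P3=tool(np.radians(ph),np.radians(al)); P6=tool(np.radians(ph),np.radians(al)+.612); t6=P6.apply([0,0,1])
    f=mat+[0,0,45]+10*t6
    mid=np.array([516,-20,220.])
    keys=[(p0,R0),(pre,G),(g,G),(g+[0,0,140],G),(np.array([530,100,220.]),tool(np.radians((ph+15)/2),np.radians(al))),(mid,P3),(f+[0,0,80],P6),(f+[0,0,1],P6)]
    run(keys,q0)
E
```

```text
g [525.5097304  249.16418317  63.32196383] rim clr
[462.67841225 230.24911536 168.93625807]
pre [491.24135892 239.75387816 172.69346321]
phi 90
     [ 0.35  0.3   2.14 -0.15  0.25  1.8 ]
     [ 0.35  0.32  2.07 -0.09  0.37  1.73]
[491. 240. 173.] [ 0.35  0.34  2.   -0.05  0.48  1.69] maxstep 0.21 n 3
     [ 0.34  0.38  2.01 -0.06  0.43  1.69]
     [ 0.34  0.47  2.02 -0.07  0.34  1.71]
[526. 249.  63.] [ 0.34  0.56  2.02 -0.09  0.25  1.73] maxstep 0.05 n 5
     [ 0.34  0.49  1.99 -0.07  0.34  1.7 ]
     [ 0.34  0.43  1.96 -0.05  0.44  1.69]
[526. 249. 203.] [ 0.34  0.34  1.89 -0.04  0.59  1.67] maxstep 0.05 n 7
     [0.22 0.31 1.92 0.13 0.6  1.23]
     [0.09 0.3  1.93 0.27 0.66 0.81]
[530. 100. 220.] [-0.07  0.3   1.91  0.37  0.79  0.34] maxstep 0.15 n 10
     [-0.16  0.31  1.89  0.39  0.88  0.06]
     [-0.24  0.33  1.86  0.38  0.98 -0.19]
[516. -20. 220.] [-0.32  0.36  1.81  0.34  1.1  -0.5 ] maxstep 0.1 n 10
     [-0.39  0.43  1.84  0.51  1.13 -0.68]
     [-0.45  0.53  1.87  0.66  1.18 -0.85]
[516.   3. 123.] [-0.51  0.68  1.89  0.82  1.28 -1.05] maxstep 0.06 n 10
     [-0.51  0.72 
[... 1649 characters left out ...]
1.69]
[526. 249. 203.] [ 0.34  0.34  1.89 -0.04  0.59  1.67] maxstep 0.05 n 7
     [0.18 0.32 1.92 0.23 0.64 0.95]
     [0.04 0.32 1.9  0.37 0.78 0.35]
[530. 100. 220.] [-0.1   0.35  1.82  0.38  0.99 -0.18] maxstep 0.12 n 19
     [-0.16  0.39  1.76  0.32  1.14 -0.55]
     [-0.19  0.42  1.7   0.23  1.25 -0.9 ]
[516. -20. 220.] [-0.22  0.45  1.65  0.1   1.34 -1.3 ] maxstep 0.07 n 19
     [-0.23  0.56  1.6   0.14  1.46 -1.33]
     [-0.24  0.67  1.56  0.18  1.58 -1.35]
[510.  -1. 123.] [-0.25  0.82  1.49  0.22  1.73 -1.37] maxstep 0.04 n 10
     [-0.25  0.86  1.5   0.22  1.69 -1.38]
     [-0.25  0.89  1.51  0.22  1.65 -1.39]
[510.  -1.  44.] [-0.25  0.93  1.51  0.22  1.61 -1.39] maxstep 0.04 n 3
```

```bash
python3 - <<'E'
from fit import *
z=np.load('/tmp/w3.npz'); C=cloud(z['d'],(z['f'],z['cx'],z['cy'],z['T'])); im=z['im']
m=np.zeros(im.shape[:2],bool)
for v in range(178,228):
    w=33-(v-178)*10/50; m[v,int(319-w+4):int(319+w-3)]=1
Q=C[m&(C[...,2]>30)]
print(len(Q),fitb(Q,[497,241,36,.27,.612]))
go([491.2,239.8,172.7],tool(.268,np.radians(18)))
E
```

```text
2454 (array([4.98000462e+02, 2.42138825e+02, 3.60007301e+01, 2.52958512e-01,
       6.12457724e-01]), np.float64(0.31422407329126556))
turn [0.0017, -0.2076, -0.0026] shift [0.0261, -0.0016, 0.012] rows>= 1.4
```

>>> arm_command:
  targets:
    - [[0.002,-0.1,0.001],[0.013,0,0.006],40]
    - [[0.002,-0.208,0.003],[0.026,-0.001,0.012],40]
    - [[0.002,-0.208,0.003],[0.026,-0.001,0.012],40]

```text
t: 3.6
eef_pos: [495.4, 241.8, 175.5]
tcp_rot: [-3.135, -0.316, 0.263]
ft_force: [0.3, 0.3, 0.2]
opening: 0.846
```

```bash
python3 - <<'E'
from h import *
print(env.state()['joints'].round(3),env.state()['ft_force'])
G=tool(.262,np.radians(18))
go([525.8,249.3,63.3],G)
E
```

```text
[ 0.343  0.342  1.994 -0.039  0.491  1.682] [0.29526079 0.32497757 0.18764561]
turn [-0.0069, -0.002, 0.0005] shift [-0.0051, 0.0014, 0.1164] rows>= 2.3
```

>>> arm_command:
  targets:
    - [[-0.003,-0.002,0],[-0.004,0.001,0.03],40]
    - [[-0.003,-0.002,0],[-0.004,0.001,0.06],40]
    - [[-0.003,-0.002,0],[-0.004,0.001,0.09],40]
    - [[-0.003,-0.002,0],[-0.004,0.001,0.116],40]
    - [[-0.003,-0.002,0],[-0.004,0.001,0.116],40]
    - [[-0.003,-0.002,0],[-0.004,0.001,0.116],40]

```text
t: 4.2
eef_pos: [522.4, 248.6, 62.0]
tcp_rot: [-3.14, -0.314, 0.264]
ft_force: [0.0, -0.0, 0.2]
opening: 0.843
```

```bash
python3 - <<'E'
from h import *
im,d,c=grab('wrist','w4'); grab('scene','s4')
print(env.state()['joints'].round(3),env.state()['ft_force'],env.state()['opening'])
G=tool(.262,np.radians(18))
go([525.8,249.3,63.3],G)
a=cv2.imread('pics/s4.png')[150:270,350:510]; cv2.imwrite('pics/s4c.png',cv2.resize(a,None,fx=4,fy=4,interpolation=cv2.INTER_CUBIC))
E
```

```text
[ 0.341  0.561  2.027 -0.095  0.24   1.737] [-0.30103972  0.08037226  0.28448194] 0.8443528221109527
turn [-0.002, -0.0017, 0.0017] shift [0.003, 0.0005, 0.0007] rows>= 0.1
```

View pics/w4.png

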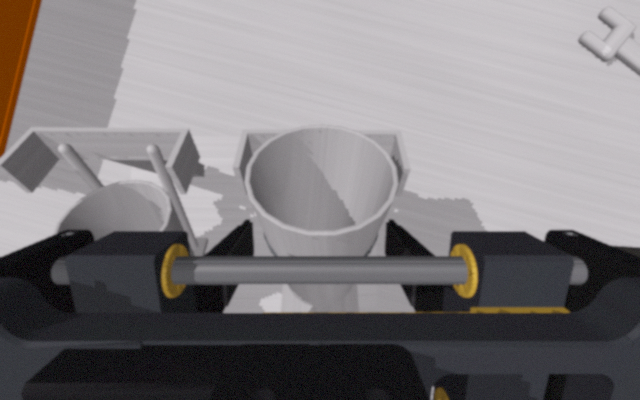

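View pics/s4c.png

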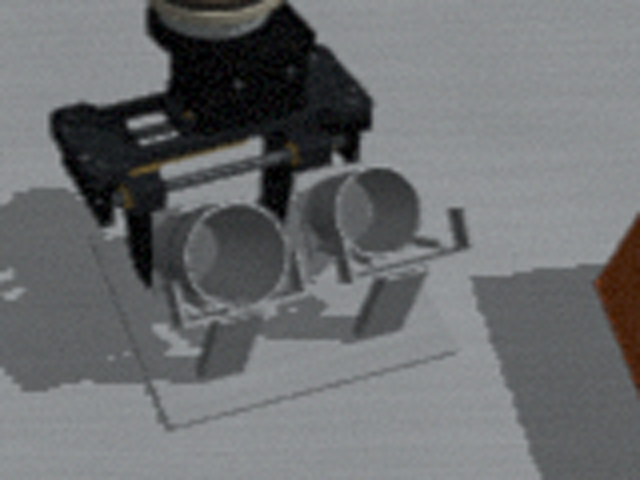

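The fingers straddle the tall beaker, which is centred at (321,190) between them in the wrist view, with no contact force. I'll close now.

>>> arm_command:
  targets:
    - [[0,0,0],[0.001,0,0],255]
    - [[0,0,0],[0.001,0,0],255]
    - [[0,0,0],[0.001,0,0],255]
    - [[0,0,0],[0.001,0,0],255]
    - [[0,0,0],[0.001,0,0],255]
    - [[0,0,0],[0.001,0,0],255]

```text
t: 4.9
eef_pos: [523.4, 249.0, 62.3]
tcp_rot: [-3.141, -0.314, 0.264]
ft_force: [-1.8, -5.7, 6.0]
opening: 0.602
```

```bash
python3 - <<'E'
from h import *
s=env.state(); print(s['opening'],s['ft_force'],s['moment'],s['eef_pos'])
G=tool(.262,np.radians(18)); go(s['eef_pos']+[0,0,140],G)
E
```

```text
0.6024986770456474 [-1.824576   -5.65597664  6.00662064] [-0.87537223 -0.0058927  -0.3515661 ] [523.40024165 248.97391415  62.30496009]
turn [-0.0016, -0.0003, 0.0016] shift [0.0433, -0.0001, -0.1331] rows>= 2.8
```

>>> arm_command:
  targets:
    - [[0,0,0],[0.006,0,-0.02],255]
    - [[0,0,0],[0.012,0,-0.04],255]
    - [[0,0,0],[0.024,0,-0.075],255]
    - [[0,0,0],[0.036,0,-0.11],255]
    - [[0,0,0],[0.043,0,-0.133],255]
    - [[0,0,0],[0.043,0,-0.133],255]

```text
t: 5.5
eef_pos: [524.0, 249.6, 204.9]
tcp_rot: [-3.14, -0.319, 0.264]
ft_force: [0.3, -0.5, -2.7]
opening: 0.6
```

```bash
python3 - <<'E'
from h import *
s=env.state(); print(s['opening'],s['ft_force'],s['moment'],s['eef_pos'])
grab('wrist','w5'); 
z=np.radians(18)
go([530,100,230],tool(np.radians(67),z))
E
```

```text
0.599552558084326 [ 0.34827035 -0.48216534 -2.66304309] [-0.08483781  0.21477085 -0.01210073] [523.98862824 249.59292229 204.92013602]
turn [0.2793, -0.0027, -0.8606] shift [-0.0223, 0.1458, -0.0362] rows>= 6.0
```

View pics/w5.png

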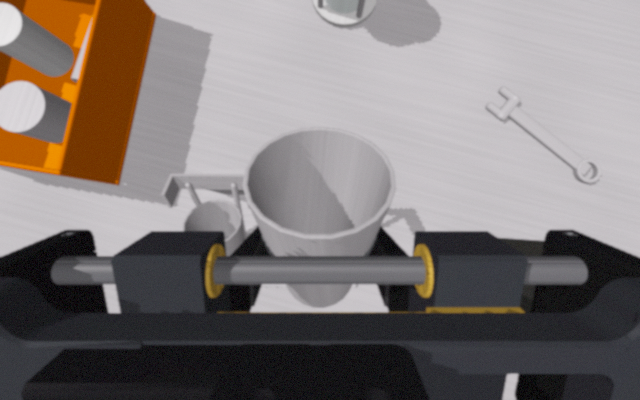

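>>> arm_command:
  targets:
    - [[0.279,-0.003,-0.861],[-0.022,0.146,-0.036],255]
    - [[0.279,-0.003,-0.861],[-0.022,0.146,-0.036],255]
    - [[0.279,-0.003,-0.861],[-0.022,0.146,-0.036],255]
    - [[0.279,-0.003,-0.861],[-0.022,0.146,-0.036],255]
    - [[0.279,-0.003,-0.861],[-0.022,0.146,-0.036],255]
    - [[0.279,-0.003,-0.861],[-0.022,0.146,-0.036],255]
    - [[0.279,-0.003,-0.861],[-0.022,0.146,-0.036],255]

```text
t: 6.25
eef_pos: [529.9, 98.5, 227.3]
tcp_rot: [-3.138, -0.308, 1.053]
ft_force: [0.6, 1.5, -1.6]
opening: 0.598
```

```bash
python3 - <<'E'
from h import *
s=env.state(); print(s['opening'],s['joints'].round(2),s['eef_pos'],s['tcp_rot'])
z=np.radians(18)
go([516,-20,220],tool(np.radians(120),z))
E
```

```text
0.5976634258946831 [-0.08  0.3   1.88  0.37  0.87  0.21] [529.88905053  98.54814823 227.34755648] [-3.13758179 -0.30840248  1.05291194]
turn [0.3153, 0.0032, -0.9913] shift [-0.1069, 0.0465, -0.0265] rows>= 6.9
```

>>> arm_command:
  targets:
    - [[0.315,0.003,-0.991],[-0.107,0.046,-0.026],255]
    - [[0.315,0.003,-0.991],[-0.107,0.046,-0.026],255]
    - [[0.315,0.003,-0.991],[-0.107,0.046,-0.026],255]
    - [[0.315,0.003,-0.991],[-0.107,0.046,-0.026],255]
    - [[0.315,0.003,-0.991],[-0.107,0.046,-0.026],255]
    - [[0.315,0.003,-0.991],[-0.107,0.046,-0.026],255]
    - [[0.315,0.003,-0.991],[-0.107,0.046,-0.026],255]
    - [[0.315,0.003,-0.991],[-0.107,0.046,-0.026],255]

```text
t: 7.05
eef_pos: [515.6, -18.2, 219.1]
tcp_rot: [-3.141, -0.314, 2.093]
ft_force: [-0.1, -0.1, -1.3]
opening: 0.601
```

```bash
cat >> h.py <<'E'
# beaker in tool at first grasp
_Rg=tool(.264,.314); _pg=np.array([523.4,249.0,62.3])
_a=np.array([np.sin(.612)*np.cos(.262),np.sin(.612)*np.sin(.262),np.cos(.612)])
b_t=_Rg.inv().apply(np.array([497.8,241.8,36.])-_pg); a_t=_Rg.inv().apply(_a)
def beaker_now():
    p,r=pose(); return p+r.apply(b_t), r.apply(a_t)
E
python3 - <<'E'
from h import *
s=env.state(); print(s['opening'],s['joints'].round(2),s['eef_pos'],s['tcp_rot'])
print(b_t,a_t,beaker_now())
Rf=tool(np.radians(120),.314+.612)
f=np.array([516.5,-4.5,4+70])-Rf.apply(b_t)
print(f); go(f,Rf)
E
```

```text
0.6006244544573913 [-0.28  0.42  1.72  0.23  1.25 -0.9 ] [515.56814488 -18.19033075 219.13044763] [-3.14113329 -0.31434975  2.09295171]
[-33.41483111   0.27038073  16.80077249] [ 0.79922111  0.00114901 -0.60103603] (array([529.05387442, -41.09971232, 192.82103231]), array([-0.28515588,  0.49841233,  0.81870097]))
[512.93786586   1.12903585 110.80373834]
turn [0.0004, 0.6116, -0.0013] shift [-0.0163, 0.0074, 0.1086] rows>= 4.1
```

>>> arm_command:
  targets:
    - [[0,0.13,0],[-0.003,0.001,0.02],255]
    - [[0,0.26,0],[-0.006,0.002,0.04],255]
    - [[0,0.39,0],[-0.009,0.004,0.06],255]
    - [[0,0.52,0],[-0.012,0.006,0.09],255]
    - [[0,0.612,-0.001],[-0.016,0.007,0.108],255]
    - [[0,0.612,-0.001],[-0.016,0.007,0.108],255]
    - [[0,0.612,-0.001],[-0.016,0.007,0.108],255]

```text
t: 7.75
eef_pos: [512.8, 0.7, 112.8]
tcp_rot: [-3.141, -0.923, 2.088]
ft_force: [-0.3, 0.4, -1.5]
opening: 0.597
```

```bash
python3 - <<'E'
from h import *
s=env.state(); print(s['opening'],s['joints'].round(2),s['eef_pos'],s['tcp_rot'],s['ft_force'])
print(beaker_now())
grab('scene','s6');grab('wrist','w6')
a=cv2.imread('pics/s6.png')[140:290,200:400]; cv2.imwrite('pics/s6c.png',cv2.resize(a,None,fx=3.5,fy=3.5,interpolation=cv2.INTER_CUBIC))
E
```

```text
0.596873756429587 [-0.4   0.77  1.66  0.51  1.52 -1.16] [512.78589893   0.7131345  112.76423965] [-3.14111463 -0.92327455  2.0884375 ] [-0.33019223  0.43458525 -1.47210218]
(array([516.35702797,  -5.02805278,  75.97870165]), array([-1.00271361e-04,  3.07872819e-03,  9.99995256e-01]))
```

View pics/s6c.png

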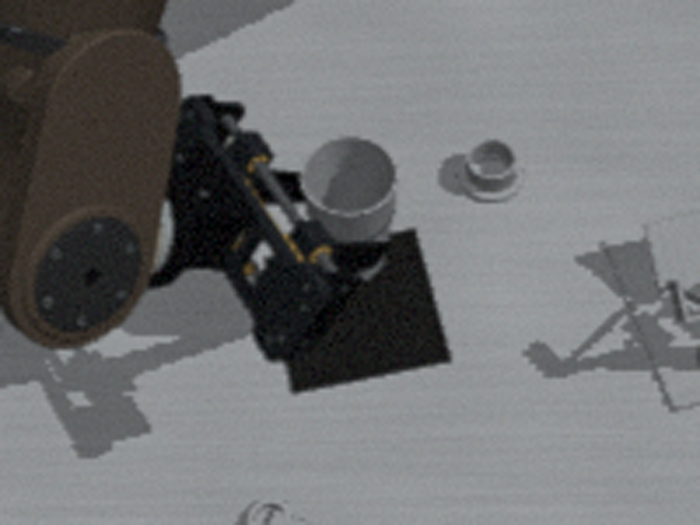

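View pics/w6.png

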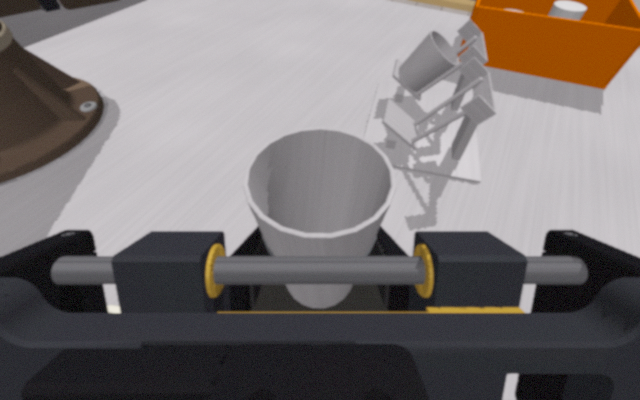

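The beaker is held upright over the mat's near edge, with the rim at (350,175) in the crop. I'll check its tilt from the rim.

```bash
python3 - <<'E'
from h import *
z=np.load('/tmp/s6.npz'); C=cloud(z['d'],(z['f'],z['cx'],z['cy'],z['T']))
m=(abs(C[...,0]-516)<45)&(abs(C[...,1]+5)<45)&(C[...,2]>166)&(C[...,2]<186)
Q=C[m]; print(len(Q),Q.mean(0),fitcirc(Q))
A=np.c_[Q[:,:2]-Q[:,:2].mean(0),np.ones(len(Q))]; print(np.linalg.lstsq(A,Q[:,2],rcond=None)[0])
# rim upper edge: per-column top
z=np.load('/tmp/w6.npz'); C=cloud(z['d'],(z['f'],z['cx'],z['cy'],z['T']))
m=(abs(C[...,0]-516)<45)&(abs(C[...,1]+5)<45)&(C[...,2]>166)&(C[...,2]<186)
Q=C[m]; print(len(Q),Q.mean(0),fitcirc(Q))
ang=np.arctan2(Q[:,1]+5,Q[:,0]-516)
for k in range(-6,6):
    q=Q[(ang>=k*np.pi/6)&(ang<(k+1)*np.pi/6)]; print(k*30,len(q),np.percentile(q[:,2],95).round(1) if len(q) else '')
E
```

```text
167 [512.71130539  -4.43080567 171.91073255] (array([516.17690478,  -3.45271352,  31.22822965]), np.float64(1.19003346953608))
[ 1.15766669e-02 -7.64229190e-03  1.71910733e+02]
5688 [515.60848554  -4.53671119 172.51837054] (array([515.92277717,  -4.99817703,  31.08521167]), np.float64(0.727475846908247))
-180 424 176.3
-150 246 176.7
-120 396 176.9
-90 673 177.0
-60 682 176.9
-30 395 176.9
0 237 176.6
30 420 176.2
60 532 175.9
90 577 175.6
120 573 175.7
150 533 176.0
```

```bash
python3 - <<'E'
from h import *
p,r=pose(); go(p-[0,0,71],tool(np.radians(120),.941))
E
```

```text
turn [0.0049, 0.0201, -0.0003] shift [-0.0565, -0.0002, 0.043] rows>= 1.4
```

>>> arm_command:
  targets:
    - [[0.001,0.004,0],[-0.012,0,0.009],255]
    - [[0.002,0.008,0],[-0.024,0,0.018],255]
    - [[0.003,0.014,0],[-0.036,0,0.027],255]
    - [[0.003,0.018,0],[-0.046,0,0.035],255]
    - [[0.003,0.018,0],[-0.052,0,0.039],255]
    - [[0.003,0.018,0],[-0.055,0,0.042],255]
    - [[0.003,0.018,0],[-0.055,0,0.042],255]

```text
t: 8.55
eef_pos: [512.7, 1.4, 43.6]
tcp_rot: [-3.141, -0.943, 2.093]
ft_force: [-0.2, 0.1, -2.3]
opening: 0.601
```

```bash
python3 - <<'E'
from h import *
s=env.state(); print(s['opening'],s['eef_pos'],s['tcp_rot'],s['ft_force'],s['moment'])
b,a=beaker_now(); print(b,a)
grab('wrist','w7')
z=np.load('/tmp/w7.npz'); C=cloud(z['d'],(z['f'],z['cx'],z['cy'],z['T']))
m=(abs(C[...,0]-516)<45)&(abs(C[...,1]+5)<45)&(C[...,2]>92)&(C[...,2]<114)
Q=C[m]; print(len(Q),fitcirc(Q[Q[:,2]>100]))
ang=np.arctan2(Q[:,1]+5,Q[:,0]-516)
for k in range(-6,6):
    q=Q[(ang>=k*np.pi/6)&(ang<(k+1)*np.pi/6)]; print(k*30,len(q),np.percentile(q[:,2],95).round(1) if len(q) else '')
E
```

```text
0.6014474492621119 [512.70192998   1.36130415  43.56276294] [-3.14129258 -0.94332454  2.09293776] [-0.23654291  0.08073035 -2.32711051] [-0.59591825 -0.48685665  0.04792973]
[515.93297372  -3.72188838   6.64919484] [ 0.00979251 -0.01435288  0.99984904]
7002 (array([516.28343701,  -5.41922634,  31.25526692]), np.float64(0.7120328268442006))
-180 544 106.0
-150 280 106.2
-120 441 106.0
-90 801 105.7
-60 796 105.8
-30 459 105.8
0 266 105.9
30 535 105.8
60 686 105.7
90 759 105.7
120 756 105.8
150 679 105.8
```

>>> arm_command:
  targets:
    - [[0,0,0],[-0.0008,0,0.0006],255]
    - [[0,0,0],[-0.0014,0,0.001],255]
    - [[0,0,0],[-0.0014,0,0.001],255]

```text
t: 8.9
eef_pos: [512.9, 1.2, 42.6]
tcp_rot: [3.141, -0.942, 2.094]
ft_force: [0.1, 0.4, -1.6]
opening: 0.6
```

>>> arm_command:
  targets:
    - [[0,0,0],[-0.0004,0,0.0003],255]
    - [[0,0,0],[-0.0008,0,0.0006],255]
    - [[0,0,0],[-0.0008,0,0.0006],255]

```text
t: 9.2
eef_pos: [512.8, 1.3, 41.4]
tcp_rot: [3.141, -0.943, 2.094]
ft_force: [0.1, 1.1, -0.8]
opening: 0.597
```

```bash
python3 - <<'E'
from h import *
for i in range(2):
    s=env.state(); print(s['opening'],s['eef_pos'],s['ft_force'],s['moment'])
    im,d,c=grab('wrist','w8')
C=cloud(d,c)
m=(abs(C[...,0]-516)<45)&(abs(C[...,1]+5)<45)&(C[...,2]>92)&(C[...,2]<114)
Q=C[m]; ang=np.arctan2(Q[:,1]+5,Q[:,0]-516)
print([np.percentile(Q[(ang>=k*np.pi/6)&(ang<(k+1)*np.pi/6)][:,2],95).round(1) for k in range(-6,6)])
E
```

```text
0.596962884155777 [512.82479485   1.32137304  41.42161776] [ 0.09999599  1.12178357 -0.76059523] [-0.39112613 -0.40260664 -0.01187682]
0.6019765657152496 [512.86260937   1.29089112  41.42974506] [ 0.46499547 -0.14145342 -0.90986172] [-0.44300377 -0.42468581 -0.00822713]
[np.float64(103.8), np.float64(104.0), np.float64(103.8), np.float64(103.6), np.float64(103.7), np.float64(103.7), np.float64(103.8), np.float64(103.6), np.float64(103.6), np.float64(103.6), np.float64(103.5), np.float64(103.7)]
```

The rim is level at 103.7 mm and the beaker has touched down on the mat. I'll release it.

>>> arm_command:
  targets:
    - [[0,0,0],[0,0,0],20]
    - [[0,0,0],[0,0,0],20]
    - [[0,0,0],[0,0,0],20]
    - [[0,0,0],[0,0,0],20]
    - [[0,0,0],[0,0,0],20]

```text
t: 9.8
eef_pos: [512.8, 1.3, 41.4]
tcp_rot: [3.141, -0.943, 2.094]
ft_force: [-0.2, 0.3, -0.3]
opening: 0.911
```

>>> arm_command:
  targets:
    - [[0,0,0],[0,0,-0.02],20]
    - [[0,0,0],[0,0,-0.05],20]
    - [[0,0,0],[0,0,-0.09],20]
    - [[0,0,0],[0,0,-0.13],20]

```text
t: 10.2
eef_pos: [565.6, -90.7, 118.7]
tcp_rot: [-3.141, -0.943, 2.093]
ft_force: [-1.1, -0.3, -0.1]
opening: 0.923
```

```bash
python3 - <<'E'
from h import *
s=env.state(); print(s['opening'],s['eef_pos'],s['ft_force'],s['joints'].round(2),s['t'])
im,d,c=grab('wrist','w9'); C=cloud(d,c)
m=(abs(C[...,0]-516)<45)&(abs(C[...,1]+5)<45)&(C[...,2]>92)&(C[...,2]<114)
Q=C[m]; print(len(Q),fitcirc(Q[Q[:,2]>99])); ang=np.arctan2(Q[:,1]+5,Q[:,0]-516)
print([np.percentile(Q[(ang>=k*np.pi/6)&(ang<(k+1)*np.pi/6)][:,2],95).round(1) for k in range(-6,6) if ((ang>=k*np.pi/6)&(ang<(k+1)*np.pi/6)).sum()>5])
E
```

```text
0.9229190999314788 [565.61765689 -90.74684211 118.70510514] [-1.07811755 -0.26401685 -0.06876562] [-0.48  0.86  1.42  0.45  1.71 -1.15] 10.2
1706 (array([515.77838723,  -5.19280245,  31.43212555]), np.float64(0.7282333248907146))
[np.float64(103.6), np.float64(103.7), np.float64(103.7), np.float64(103.5), np.float64(103.4), np.float64(103.6), np.float64(103.7), np.float64(103.5), np.float64(103.2), np.float64(103.3), np.float64(103.4), np.float64(103.3)]
```

View pics/w9.png

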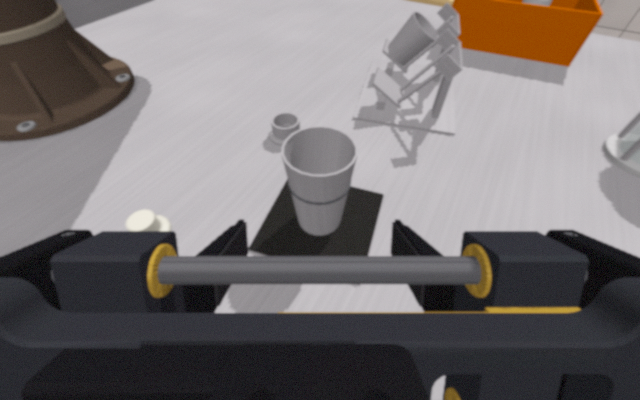

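```bash
python3 - <<'E'
from path import *
from h import go
q0=np.array([-0.48,0.86,1.42,0.45,1.71,-1.15]); p0,R0=FK(q0)
V=tool(2.093,0)
h=np.array([571.5,-320.3,0])
keys=[(p0,R0),(np.array([516,-5,210.]),V),(np.array([516,-5,76.]),V),(np.array([516,-5,290.]),V),(h+[0,0,290],V),(h+[0,0,130],V)]
run(keys,q0,40)
go([550,-70,200],tool(2.093,.5)); go([515.8,-5.2,200],V)
E
```

```text
[-0.41  0.66  1.58  0.36  1.44 -1.08]
     [-0.29  0.49  1.72  0.23  1.18 -0.93]
[516.  -5. 210.] [-0.14  0.34  1.83 -0.    0.97 -0.66] maxstep 0.07 n 15
     [-0.14  0.4   1.88 -0.    0.86 -0.66]
     [-0.14  0.46  1.92 -0.    0.75 -0.66]
[516.  -5.  76.] [-0.14  0.53  1.96 -0.    0.65 -0.66] maxstep 0.11 n 3
     [-0.14  0.47  1.93  0.    0.75 -0.66]
     [-0.14  0.35  1.84  0.    0.96 -0.66]
[516.  -5. 290.] [-0.14  0.26  1.72  0.    1.17 -0.66] maxstep 0.1 n 5
     [-0.28  0.29  1.67  0.    1.18 -0.8 ]
     [-0.46  0.37  1.55 -0.    1.22 -0.99]
[ 572. -320.  290.] [-0.61  0.48  1.38 -0.    1.29 -1.13] maxstep 0.07 n 8
     [-0.61  0.51  1.43 -0.    1.2  -1.13]
     [-0.61  0.54  1.48 -0.    1.12 -1.13]
[ 572. -320.  130.] [-0.61  0.62  1.57 -0.    0.96 -1.13] maxstep 0.09 n 4
turn [0.0041, -0.4368, 0.001] shift [0.0813, -0.0033, -0.0213] rows>= 2.9
turn [0.0043, -0.9368, 0.0] shift [0.1247, -0.0008, 0.0377] rows>= 6.2
```

>>> arm_command:
  targets:
    - [[0.0,-0.146,0],[0.027,0,-0.007],0]
    - [[0.0,-0.29,0],[0.054,0,-0.014],0]
    - [[0.0,-0.437,0],[0.081,0,-0.021],0]
    - [[0.002,-0.6,0],[0.095,0,-0.003],0]
    - [[0.003,-0.75,0],[0.11,0,0.017],0]
    - [[0.004,-0.88,0],[0.12,0,0.03],0]
    - [[0.004,-0.94,0],[0.125,-0.001,0.038],0]
    - [[0.004,-0.94,0],[0.125,-0.001,0.038],0]

```text
t: 11.05
eef_pos: [511.0, 2.0, 197.2]
tcp_rot: [-3.139, -0.001, 2.098]
ft_force: [-0.6, 0.3, -1.0]
opening: 1.002
```

```bash
python3 - <<'E'
from h import *
s=env.state(); print(s['opening'],s['eef_pos'],s['tcp_rot'],s['ft_force'],s['joints'].round(2),s['t'])
im,d,c=grab('wrist','w10'); C=cloud(d,c)
m=(abs(C[...,0]-516)<45)&(abs(C[...,1]+5)<45)&(C[...,2]>96)&(C[...,2]<112)
Q=C[m]; print(len(Q),fitcirc(Q),np.percentile(Q[:,2],90))
go([515.8,-5.2,76],tool(2.093,0))
E
```

```text
1.002390616735848 [510.99003174   1.96858863 197.21704765] [-3.13897133e+00 -1.36977455e-03  2.09826058e+00] [-0.61111143  0.27128435 -0.97425246] [-0.13  0.35  1.85 -0.    0.94 -0.65] 11.05
791 (array([514.8787397,  -3.9693596,  31.1532503]), np.float64(0.7718307429184027)) 103.8833515368471
turn [-0.0026, -0.0032, 0.0043] shift [-0.0077, 0.0005, 0.121] rows>= 2.4
```

View pics/w10.png

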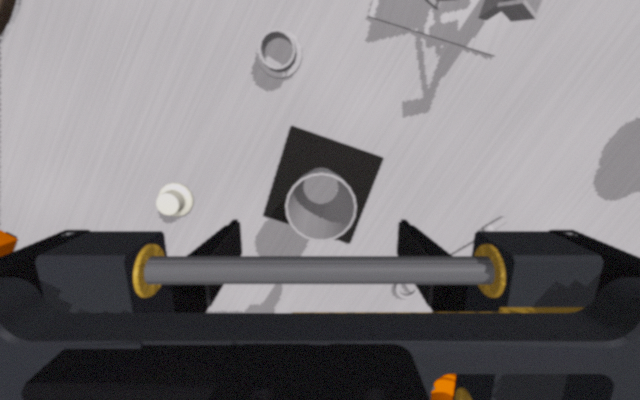

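>>> arm_command:
  targets:
    - [[-0.001,-0.001,0.003],[-0.007,0.001,0.04],0]
    - [[-0.001,-0.001,0.003],[-0.007,0.001,0.06],0]
    - [[-0.001,-0.001,0.003],[-0.007,0.001,0.06],0]

```text
t: 11.4
eef_pos: [515.9, -6.5, 134.0]
tcp_rot: [-3.136, -0.006, 2.09]
ft_force: [-0.0, 0.3, 0.8]
opening: 1.002
```

```bash
python3 - <<'E'
from h import *
s=env.state(); print(s['opening'],s['eef_pos'],s['tcp_rot'],s['ft_force'],s['joints'].round(2),s['t'])
im,d,c=grab('wrist','w11'); C=cloud(d,c)
m=(abs(C[...,0]-516)<45)&(abs(C[...,1]+5)<45)&(C[...,2]>98)&(C[...,2]<112)
Q=C[m]; print(len(Q),fitcirc(Q),np.percentile(Q[:,2],90))
go([515.4,-4.6,76],tool(2.093,0))
E
```

```text
1.0022175638324289 [515.88504289  -6.5003342  133.95833494] [-3.13555461 -0.00588209  2.09033011] [-0.0456702   0.30925279  0.82785387] [-0.14  0.45  1.91  0.    0.8  -0.66] 11.4
1043 (array([515.01671413,  -3.80688539,  31.1460129 ]), np.float64(0.7198931076910958)) 103.9650435705979
turn [-0.0043, -0.0043, -0.0025] shift [0.002, 0.0002, 0.0595] rows>= 1.2
```

>>> arm_command:
  targets:
    - [[-0.004,-0.004,0],[0.002,0,0.02],0]
    - [[-0.004,-0.004,0],[0.002,0,0.04],0]
    - [[-0.004,-0.004,0],[0.002,0,0.058],0]
    - [[-0.004,-0.004,0],[0.002,0,0.058],0]
    - [[-0.004,-0.004,0],[0.002,0,0.058],0]

```text
t: 11.95
eef_pos: [516.1, -4.3, 79.5]
tcp_rot: [3.139, 0.002, 2.091]
ft_force: [-0.3, -0.4, -0.2]
opening: 1.002
```

```bash
python3 - <<'E'
from h import *
s=env.state(); print(s['opening'],s['eef_pos'],s['tcp_rot'],s['ft_force'],s['moment'])
go([515.2,-4.3,76],tool(2.093,0))
E
```

```text
1.002160427015512 [516.1008618  -4.270923   79.4789133] [3.13911593e+00 2.47911187e-03 2.09138613e+00] [-0.31324918 -0.42519103 -0.24872039] [ 0.00200468 -0.17176797  0.01424389]
turn [0.0025, 0.0025, -0.0016] shift [0.0004, -0.0008, 0.0035] rows>= 0.1
```

>>> arm_command:
  targets:
    - [[0.002,0.002,0],[0,-0.001,0.004],0]
    - [[0.002,0.002,0],[0,-0.001,0.004],0]
    - [[0.002,0.002,0],[0,-0.001,0.004],255]
    - [[0.002,0.002,0],[0,-0.001,0.004],255]
    - [[0.002,0.002,0],[0,-0.001,0.004],255]
    - [[0.002,0.002,0],[0,-0.001,0.004],255]
    - [[0.002,0.002,0],[0,-0.001,0.004],255]
    - [[0.002,0.002,0],[0,-0.001,0.004],255]

```text
t: 12.75
eef_pos: [514.8, -4.3, 74.6]
tcp_rot: [3.141, 0.001, 2.092]
ft_force: [-0.1, 0.8, 0.7]
opening: 0.687
```

```bash
python3 - <<'E'
from h import *
s=env.state(); print(s['opening'],s['eef_pos'],s['tcp_rot'],s['ft_force'],s['moment'])
im,d,c=grab('wrist','w12'); C=cloud(d,c)
m=(abs(C[...,0]-516)<45)&(abs(C[...,1]+5)<45)&(C[...,2]>98)&(C[...,2]<112)
Q=C[m]; print(len(Q),fitcirc(Q),np.percentile(Q[:,2],90))
E
```

```text
0.6869046561637429 [514.7754509   -4.33734602  74.6278404 ] [3.14126734e+00 6.11938321e-04 2.09202918e+00] [-0.06788905  0.84790691  0.72529683] [ 0.07108562 -0.28935403  0.00245895]
2552 (array([514.00805117,  -3.97136888,  31.76054842]), np.float64(2.673487739068458)) 105.73774932201668
```

View pics/w12.png

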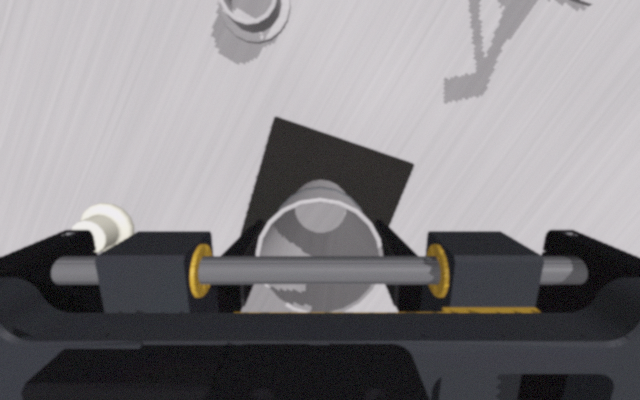

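>>> arm_command:
  targets:
    - [[0,0,0],[0,0,-0.015],255]
    - [[0,0,0],[0,0,-0.04],255]
    - [[0,0,0],[0,0,-0.08],255]
    - [[0,0,0],[0,0,-0.12],255]
    - [[0,0,0],[0,0,-0.15],255]
    - [[0,0,0],[0,0,-0.165],255]
    - [[0,0,0],[0,0,-0.165],255]

```text
t: 13.5
eef_pos: [515.0, -4.4, 241.3]
tcp_rot: [3.139, 0.002, 2.092]
ft_force: [-0.4, 0.5, -2.4]
opening: 0.687
```

```bash
python3 - <<'E'
from h import *
s=env.state(); print(s['opening'],s['eef_pos'],s['tcp_rot'],s['ft_force'],s['moment'])
im,d,c=grab('wrist','w13')
go([571.5,-320.3,240],tool(2.093,0))
E
```

```text
0.6869110376649225 [514.9722526   -4.37990885 241.25471399] [3.13917448e+00 2.32375560e-03 2.09199286e+00] [-0.40590172  0.52722285 -2.36672469] [ 0.01211716 -0.19611871  0.04810553]
turn [0.0006, 0.0009, -0.001] shift [-0.3024, -0.1079, -0.0001] rows>= 6.4
```

View pics/w13.png

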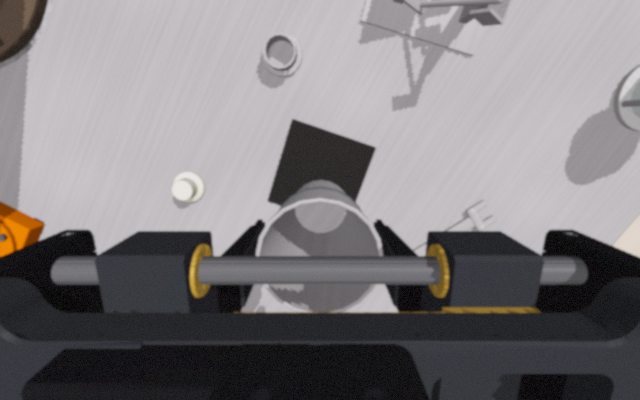

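The beaker hangs straight in the hand and hasn't shifted (rim at (320,255), base at (320,207)). I'll carry it over the hopper.

>>> arm_command:
  targets:
    - [[0,0,0],[-0.025,-0.009,0],255]
    - [[0,0,0],[-0.065,-0.023,0],255]
    - [[0,0,0],[-0.11,-0.039,0],255]
    - [[0,0,0],[-0.155,-0.055,0],255]
    - [[0,0,0],[-0.2,-0.071,0],255]
    - [[0,0,0],[-0.24,-0.086,0],255]
    - [[0,0,0],[-0.275,-0.098,0],255]
    - [[0,0,0],[-0.3025,-0.108,0],255]

```text
t: 14.35
eef_pos: [571.0, -322.5, 237.1]
tcp_rot: [-3.14, -0.003, 2.091]
ft_force: [0.6, 0.4, -1.7]
opening: 0.683
```

>>> arm_command:
  targets:
    - [[0,0,0],[0,0,0],255]
    - [[0,0,0],[0,0,0],255]

```text
t: 14.55
eef_pos: [570.8, -320.4, 237.4]
tcp_rot: [-3.14, -0.003, 2.091]
ft_force: [-0.7, -0.7, -1.7]
opening: 0.685
```

```bash
python3 - <<'E'
from h import *
s=env.state(); print(s['opening'],s['eef_pos'],s['tcp_rot'],s['ft_force'],s['moment'])
im,d,c=grab('wrist','w14'); im,d,c=grab('scene','s14')
cv2.imwrite('pics/s14c.png',cv2.resize(im[100:300,80:280],None,fx=3,fy=3,interpolation=cv2.INTER_CUBIC))
C=cloud(d,c)
m=(abs(C[...,0]-571)<60)&(abs(C[...,1]+320)<60)&(C[...,2]>160)&(C[...,2]<285)
Q=C[m]; 
for lo in range(160,280,10):
    q=Q[(Q[:,2]>=lo)&(Q[:,2]<lo+10)]; 
    if len(q)>3: print(lo,len(q),q.min(0).round(0),q.max(0).round(0))
go([571.5,-320.3,240],tool(2.093,0))
E
```

```text
0.6852284968025423 [ 570.83189002 -320.38133338  237.37972139] [-3.14015951e+00 -2.87190102e-03  2.09091226e+00] [-0.65909431 -0.71218601 -1.72861919] [ 0.02331506 -0.15616764 -0.0224985 ]
160 9 [ 580. -327.  167.] [ 594. -298.  170.]
170 49 [ 564. -334.  170.] [ 596. -294.  179.]
180 49 [ 572. -335.  180.] [ 597. -294.  190.]
190 53 [ 566. -333.  190.] [ 598. -293.  200.]
200 58 [ 565. -340.  200.] [ 599. -292.  210.]
210 59 [ 567. -333.  210.] [ 600. -291.  220.]
220 42 [ 572. -333.  220.] [ 601. -289.  230.]
230 37 [ 566. -328.  230.] [ 605. -289.  239.]
240 32 [ 582. -324.  240.] [ 610. -291.  250.]
250 29 [ 599. -309.  251.] [ 612. -290.  260.]
260 41 [ 532. -346.  260.] [ 612. -290.  270.]
270 34 [ 533. -345.  270.] [ 548. -326.  280.]
turn [-0.0008, -0.0015, -0.0005] shift [-0.0009, -0.0002, -0.0014] rows>= 0.0
```

View pics/s14c.png

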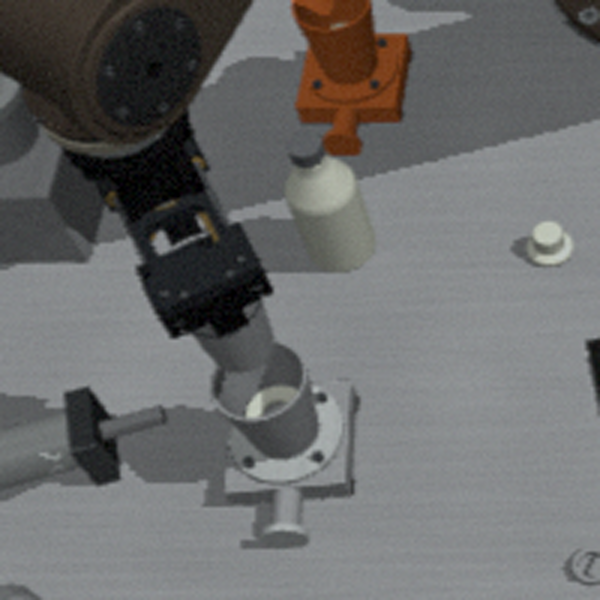

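View pics/w14.png

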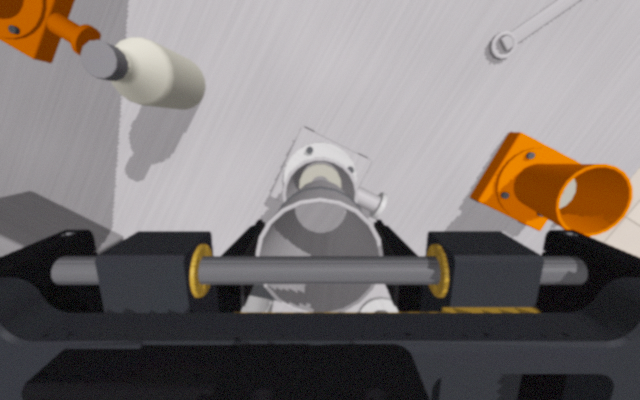

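```bash
python3 - <<'E'
from h import *
def fc(Q,zb):
    def res(p):
        B=np.array([p[0],p[1],zb]); a=np.array([p[2],p[3],1.]); a/=np.linalg.norm(a)
        V=Q-B; s=V@a; r=np.linalg.norm(V-np.outer(s,a),axis=1)
        return np.r_[(r-(23.5+.095*s))/2, np.array(p[2:4])/.02*2]
    r=least_squares(res,[571,-320,0,0],loss='soft_l1'); return r.x, np.median(abs(r.fun))
z=np.load('/tmp/s14.npz'); C=cloud(z['d'],(z['f'],z['cx'],z['cy'],z['T']))
print('plausible', pose()[0])
m=(C[...,0]>571)&(C[...,0]<604)&(abs(C[...,1]+320)<32)&(C[...,2]>174)&(C[...,2]<228)
print(m.sum(),fc(C[m],166.8))
E
```

```text
plausible [ 571.17235457 -319.39324688  238.57300725]
271 (array([ 5.70607111e+02, -3.19170779e+02, -1.66062664e-03, -3.14932407e-03]), np.float64(0.2555987389054426))
```

>>> arm_command:
  targets:
    - [[0,0,0],[-0.001,0.0005,0.01],255]
    - [[0,0,0],[-0.001,0.0005,0.025],255]
    - [[0,0,0],[-0.001,0.0005,0.04],255]
    - [[0,0,0],[-0.001,0.0005,0.055],255]
    - [[0,0,0],[-0.001,0.0005,0.07],255]
    - [[0,0,0],[-0.001,0.0005,0.08],255]
    - [[0,0,0],[-0.001,0.0005,0.085],255]
    - [[0,0,0],[-0.001,0.0005,0.085],255]

```text
t: 15.45
eef_pos: [572.3, -320.7, 154.1]
tcp_rot: [-3.141, -0.0, 2.092]
ft_force: [0.7, 0.1, -1.1]
opening: 0.689
```

```bash
python3 - <<'E'
from h import *
s=env.state(); print(s['opening'],s['eef_pos'],s['tcp_rot'],s['ft_force'],s['moment'])
im,d,c=grab('wrist','w15'); im,d,c=grab('scene','s15')
cv2.imwrite('pics/s15c.png',cv2.resize(im[180:300,110:230],None,fx=5,fy=5,interpolation=cv2.INTER_CUBIC))
E
```

```text
0.6885954349007816 [ 572.34203747 -320.67981714  154.10903651] [-3.14114836e+00 -4.24470727e-04  2.09234883e+00] [ 0.65841763  0.11653941 -1.11985605] [ 0.02620302 -0.10877603  0.02429273]
```

View pics/s15c.png

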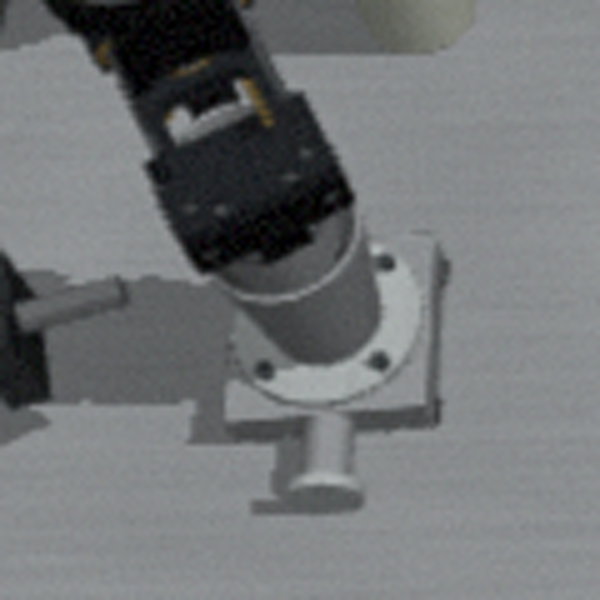

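View pics/w15.png

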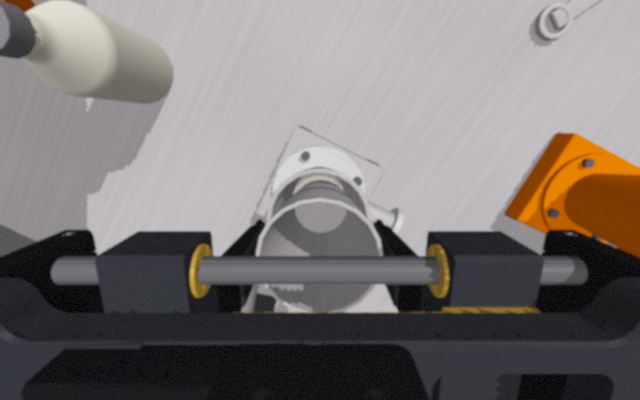

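Base is inside the mouth, centred, with no contact. I'll lower slowly to about TCP 139.

>>> arm_command:
  targets:
    - [[0,0,0],[0,0,0.004],255]
    - [[0,0,0],[0,0,0.008],255]
    - [[0,0,0],[0,0,0.011],255]
    - [[0,0,0],[0,0,0.014],255]
    - [[0,0,0],[0,0,0.014],255]

```text
t: 16.05
eef_pos: [572.3, -321.0, 140.1]
tcp_rot: [-3.141, -0.0, 2.092]
ft_force: [-0.4, 1.0, -2.8]
opening: 0.682
```

>>> arm_command:
  targets:
    - [[0,0,0],[0,0,0.001],255]
    - [[0,0,0],[0,0,0.002],255]
    - [[0,0,0],[0,0,0.003],255]
    - [[0,0,0],[0,0,0.003],255]

```text
t: 16.45
eef_pos: [572.6, -321.3, 138.1]
tcp_rot: [3.141, 0.001, 2.092]
ft_force: [-0.5, 0.7, 3.1]
opening: 0.685
```

>>> arm_command:
  targets:
    - [[0,0,0],[0,0,0.001],255]
    - [[0,0,0],[0,0,0.002],255]
    - [[0,0,0],[0,0,0.003],255]
    - [[0,0,0],[0,0,0.004],255]
    - [[0,0,0],[0,0,0.004],255]

```text
t: 16.95
eef_pos: [572.5, -321.0, 133.5]
tcp_rot: [3.142, 0.0, 2.092]
ft_force: [0.5, -0.1, 3.0]
opening: 0.689
```

```bash
cat > chk.py <<'E'
from h import *
import sys
n=sys.argv[1]
s=env.state(); print(s['opening'],s['eef_pos'],s['tcp_rot'],s['ft_force'],s['moment'],s['t'])
im,d,c=grab('wrist','w'+n); C=cloud(d,c)
m=(np.hypot(C[...,0]-571.5,C[...,1]+320.3)<40)&(C[...,2]>140)&(C[...,2]<180)
Q=C[m]; ang=np.arctan2(Q[:,1]+320.3,Q[:,0]-571.5)
print('wrist rim z by sector',[(k*30,np.percentile(Q[(ang>=k*np.pi/6)&(ang<(k+1)*np.pi/6)][:,2],95).round(1)) for k in range(-6,6) if ((ang>=k*np.pi/6)&(ang<(k+1)*np.pi/6)).sum()>15])
im,d,c=grab('scene','s'+n); C=cloud(d,c)
cv2.imwrite('pics/s%sc.png'%n,cv2.resize(im[180:300,110:230],None,fx=5,fy=5,interpolation=cv2.INTER_CUBIC))
m=(np.hypot(C[...,0]-571.5,C[...,1]+320.3)<40)&(C[...,2]>140)&(C[...,2]<180)
Q=C[m]; print('scene',len(Q),np.percentile(Q[:,2],[50,80,90,95]).round(1), fitcirc(Q))
E
python3 chk.py 16
```

```text
0.6888051770650955 [ 572.46886758 -321.02419727  133.48024734] [3.14158828e+00 2.37657367e-04 2.09191715e+00] [ 0.49499286 -0.08098479  3.03520965] [-0.01274504 -0.20017173  0.01622082] 16.95
wrist rim z by sector [(-180, np.float64(177.1)), (-150, np.float64(178.6)), (-120, np.float64(162.7)), (-90, np.float64(162.2)), (-60, np.float64(162.4)), (-30, np.float64(163.2)), (0, np.float64(178.7)), (30, np.float64(177.1)), (60, np.float64(163.4)), (90, np.float64(163.3)), (120, np.float64(163.1)), (150, np.float64(162.9))]
scene 98 [159.9 164.3 167.7 169.7] (array([ 575.1014218 , -318.38680512,   35.46396603]), np.float64(2.0805965767603896))
```

View pics/s16c.png

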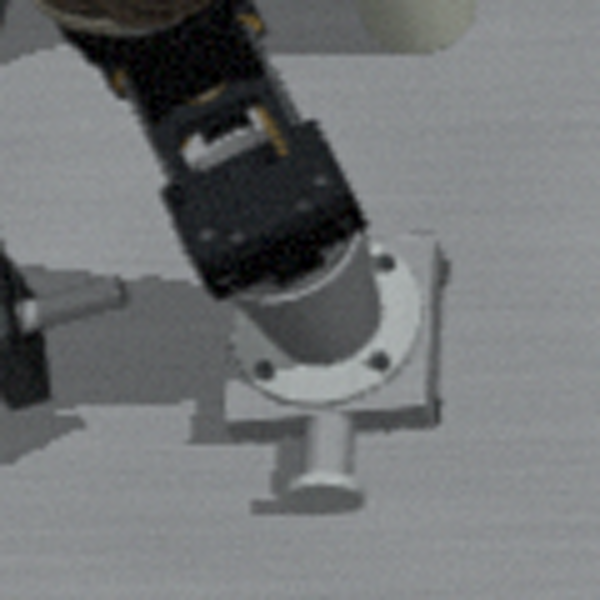

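The rim is at 162.9 mm and hasn't slipped in the hand, so the ring is about 5 mm down. It needs about 4.7 mm more.

>>> arm_command:
  targets:
    - [[0,0,0],[0,0,0.001],255]
    - [[0,0,0],[0,0,0.002],255]
    - [[0,0,0],[0,0,0.003],255]
    - [[0,0,0],[0,0,0.004],255]
    - [[0,0,0],[0,0,0.0045],255]
    - [[0,0,0],[0,0,0.0045],255]

```text
t: 17.65
eef_pos: [572.4, -321.0, 129.0]
tcp_rot: [-3.142, 0.0, 2.092]
ft_force: [0.9, 0.3, 2.9]
opening: 0.689
```

```bash
python3 chk.py 17
```

```text
0.6889467751690762 [ 572.40765762 -321.01738626  128.99677215] [-3.14150322e+00  1.56061695e-04  2.09191778e+00] [0.93181459 0.33508017 2.899361  ] [ 0.07739425 -0.26168651 -0.01460729] 17.65
wrist rim z by sector [(-180, np.float64(175.5)), (-150, np.float64(179.5)), (-120, np.float64(158.2)), (-90, np.float64(157.8)), (-60, np.float64(157.7)), (-30, np.float64(158.5)), (0, np.float64(179.4)), (30, np.float64(175.6)), (60, np.float64(158.9)), (90, np.float64(158.6)), (120, np.float64(158.6)), (150, np.float64(158.5))]
scene 92 [155.4 159.7 163.4 164.7] (array([ 574.74321317, -317.5955359 ,   35.34528196]), np.float64(2.11821762874396))
```

>>> arm_command:
  targets:
    - [[0,0,0],[0,0,0],30]
    - [[0,0,0],[0,0,0],30]
    - [[0,0,0],[0,0,0],30]
    - [[0,0,0],[0,0,0],0]
    - [[0,0,0],[0,0,0],0]

```text
t: 18.25
eef_pos: [572.3, -321.1, 129.0]
tcp_rot: [-3.141, 0.0, 2.092]
ft_force: [0.1, 0.1, 0.2]
opening: 0.975
```

```bash
python3 chk.py 18
```

```text
0.9746943394071198 [ 572.34371594 -321.06191455  129.01943687] [-3.14134389e+00  8.25181224e-05  2.09195208e+00] [0.05523305 0.11316269 0.22494986] [ 0.01133389 -0.15165922  0.03291878] 18.25
wrist rim z by sector [(-180, np.float64(158.3)), (-150, np.float64(153.7)), (-120, np.float64(158.3)), (-90, np.float64(158.0)), (-60, np.float64(157.6)), (-30, np.float64(158.2)), (0, np.float64(156.4)), (30, np.float64(158.2)), (60, np.float64(158.5)), (90, np.float64(158.7)), (120, np.float64(158.4)), (150, np.float64(158.4))]
scene 95 [149.8 155.6 156.9 158. ] (array([ 569.88572729, -322.08083229,   26.84830024]), np.float64(1.4666883820298307))
```

View pics/w18.png

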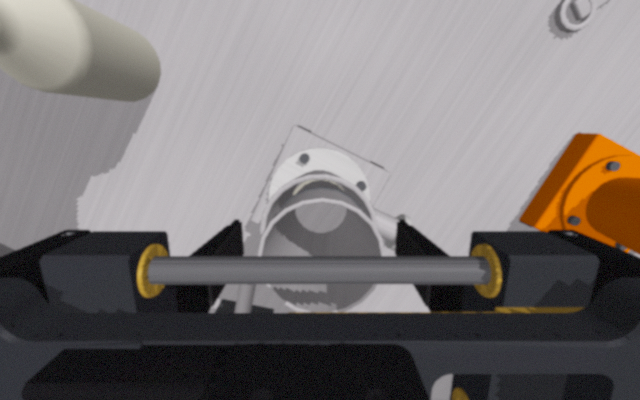

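The beaker stands at rim height 158.3 mm and level, and the fingers are clear of it. I'll retreat straight up and look again.

>>> arm_command:
  targets:
    - [[0,0,0],[0,0,-0.015],0]
    - [[0,0,0],[0,0,-0.04],0]
    - [[0,0,0],[0,0,-0.08],0]
    - [[0,0,0],[-0.02,0,-0.12],0]
    - [[0,0,0],[-0.06,0,-0.14],0]
    - [[0,0,0],[-0.09,0,-0.14],0]
    - [[0,0,0],[-0.09,0,-0.14],0]

```text
t: 19.05
eef_pos: [617.9, -401.8, 270.1]
tcp_rot: [3.141, 0.002, 2.09]
ft_force: [-0.3, 0.4, -0.3]
opening: 1.0
```

```bash
python3 chk.py 19; python3 - <<'E'
from h import *
for n in ['w19','s19']:
    z=np.load('/tmp/'+n+'.npz'); C=cloud(z['d'],(z['f'],z['cx'],z['cy'],z['T']))
    Q=C[(np.hypot(C[...,0]-571.5,C[...,1]+320.3)<42)&(C[...,2]>152)&(C[...,2]<165)]; print(n,'beaker rim',fitcirc(Q),np.percentile(Q[:,2],90))
    Q=C[(np.hypot(C[...,0]-571.5,C[...,1]+320.3)<42)&(C[...,2]>114)&(C[...,2]<123)&(np.hypot(C[...,0]-571.5,C[...,1]+320.3)>33.5)]; print('hopper rim',len(Q),fitcirc(Q),np.percentile(Q[:,2],90))
im=cv2.imread('pics/w19.png'); cv2.imwrite('pics/w19c.png',cv2.resize(im[60:240,220:420],None,fx=3.5,fy=3.3,interpolation=cv2.INTER_CUBIC))
E
```

```text
1.0004824911126418 [ 617.87808926 -401.75688397  270.14037292] [3.14120841e+00 2.40655653e-03 2.09035507e+00] [-0.34442257  0.4188301  -0.33116553] [ 0.03099958 -0.19763495  0.01882338] 19.05
wrist rim z by sector [(-180, np.float64(158.4)), (-150, np.float64(158.5)), (-120, np.float64(158.5)), (-90, np.float64(158.4)), (-60, np.float64(158.6)), (-30, np.float64(158.4)), (0, np.float64(158.4)), (30, np.float64(158.4)), (60, np.float64(158.3)), (90, np.float64(158.3)), (120, np.float64(158.4)), (150, np.float64(158.8))]
scene 310 [151.1 156.  157.5 158.7] (array([ 573.56036173, -319.72067168,   30.91029957]), np.float64(1.2394273254624548))
w19 beaker rim (array([ 572.9724815 , -321.51298105,   31.16366901]), np.float64(0.8052896084691545)) 158.4038751983841
hopper rim 260 (array([ 571.41278077, -320.1692727 ,   37.20000033]), np.float64(0.8217526291256446)) 120.1899578672029
s19 beaker rim (array([ 573.60175245, -319.764933  ,   31.32696769]), np.float64(1.2657597259598945)) 158.80182319979133
hopper rim 99 (array([ 572.08165582, -319.75122316,   35.86340528]), np.float64(1.155404239284338)) 120.49681355647866
```

View pics/w19.png

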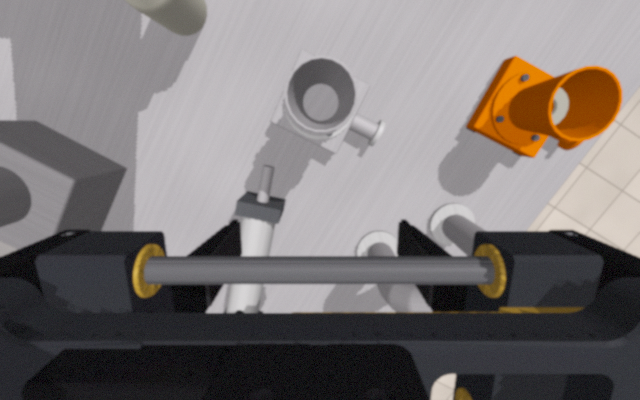

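View pics/s19c.png

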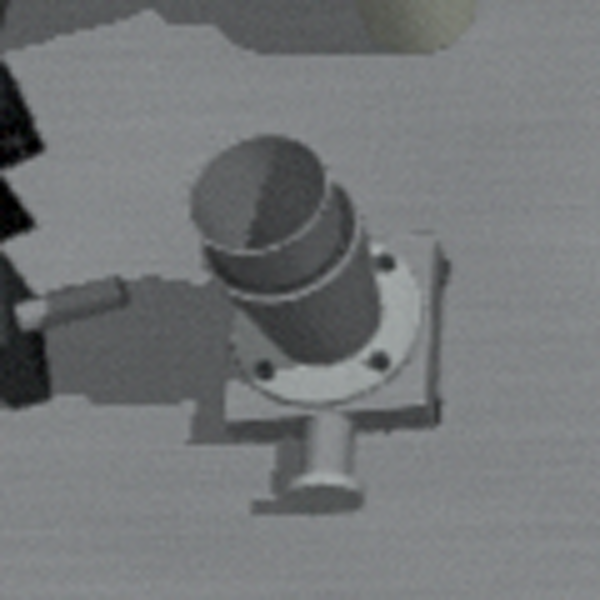

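View pics/s19.png

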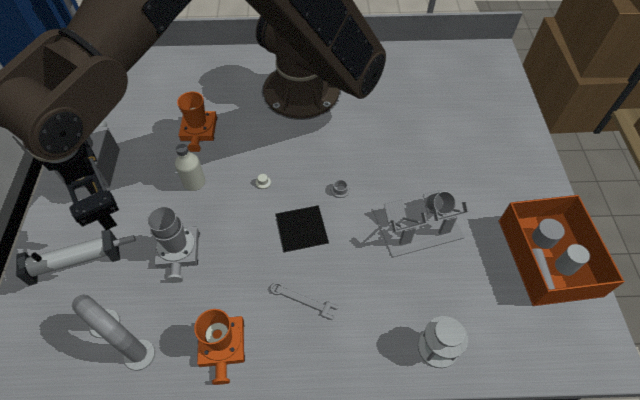

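The beaker's rim is 38.2 mm above the hopper's rim, level, and about 2 mm off the axis. The other objects are where they were and the hand is clear, so I'll hand in.

```bash
python3 - <<'E'
from h import *
print(env.job_done()); print(env.state()['t'])
E
```

```text
the job is handed in; nothing more can be done
None
the job is handed in; nothing more can be done
```

I took the tall beaker out of the rack, stood it upright on the mat and let go of it. I then picked it up again from above, lowered it into the hopper, pressed it down and released it. I handed the job in at about 19 s; no verdict is reported.

**On the mat:** the beaker stood free with its rim level at about 103.5 mm, about 1 mm from the mat's centre. It was released for more than 0.9 s before the second grasp.

**In the hopper:**
- **Depth:** the beaker's rim is 38.2 mm above the hopper's rim, against 38 mm wanted. The seat ring is therefore pushed down about 9.8 mm. I worked that out from the rim heights, since the ring is hidden under the beaker.
- **Straightness:** the rim is level to within about 0.5 mm.
- **Centring:** the axis is about 2 mm off by the wrist camera and 1.5 mm by the scene camera. The two cameras differ by about 2 mm in absolute position, which is within the calibration.
- **Forces:** the vertical force reading stayed near 3 N during pressing, and was about 0 after release with the fingers clear.

**Surroundings:** in the last scene picture the short beaker and the other loose things look unmoved. I judged that by eye and did not measure it. No check failed.

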